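Close up the water canister

ROBOT

A 6-joint arm with a two-finger parallel gripper is mounted at the origin on the work surface. World frame = base frame: x ahead of the robot, y to its left, z up, the work surface at z = 0. Lengths are in m, angles in degrees, forces in N, time in s.
With the tool pointing down it reaches from about 0.3 to 0.75 m from the base axis. Payload 8.5 kg.
Tool frame: the origin (TCP) lies at the very end of the fingers, on their centre line; the grasp point (between the pads) lies 19 mm behind it (env.hold_point_z is the distance from the TCP to the grasp point, in m); z points along the fingers, y is the line along which they close (so a half turn about z gives the same grasp; the last joint's range is limited). The gripper opens to 85 mm and grips with 20 to 120 N. Pads are 22 mm wide; open, the fingers measure 114 mm over their backs; the gripper's body (76 mm by 85 mm) begins 54 mm behind the grasp point. The pads swing forward as they close: fully open they stand 13 mm farther back than shut.
Start: joints at [-80.289, 21.807, 74.336, -0, 83.858, -12.336], TCP at [0.206, -0.51, 0.194] pointing down, gripper open.
Joint ranges: [-178.18, 178.18], [-50.72, 133.34], [12.68, 142.11], [-81.47, 261.47], [9.98, 163.14], [-165.26, 165.26]. Speed limits (degrees/s): [136.94, 136.94, 180, 180, 180, 180].

INTERFACE

Orientations are given as a 3x3 rotation matrix whose columns are the frame's x, y, z axes.
In Python, from rig import env, optics gives the robot as it stands.
- The arm moves only by the shell command python3 -m jog 'ROWS' [OPENING] [FORCE]. ROWS is JSON, a list of rows, each an object with "linear": the shift along the tool's x, y, z in units of 40 mm (1.0 is 40 mm), a list of three; "roll": the turn about the tool's z in units of 5 degrees (1.0 is 5 degrees). A call has 1 to 12 rows; each row shifts and turns the commanded pose from where the row before left it, along the tool's axes as they then stand; what a row does not reach is not made up. A row lasts 1/12 s, in which the tool goes at most 41.7 mm and 7.16 degrees, less where a joint would pass 70% of its speed; a pose out of reach is approached as far as the arm can. A call is refused whole if a number of a shift passes 1 or a number of a turn 1, either way. A call with a gripper value outside its range is refused whole. OPENING is the opening, from -1 (shut) to 1 (fully open), set as the call begins (- or left out, the last holds). The fingers move at their own pace and stop on an object; FORCE is the grip in N (left out, the last holds). Time passes only in rows, so rows that do not move let the fingers close. It gives the time, the measured TCP pose, the force, the opening and the grip force at its end, in the units of the state.
- env.observe(): the state, without advancing time (a new reading comes with each control period).
- optics.get_image(name): name is "side" or "top"; returns the picture (400x640x3 uint8, red, green, blue); there is no depth.
- optics.calibration(name): a dict with "fov_y" (degrees; the focal length in pixels is half the picture's height over the tangent of half this angle, whatever the lens; pixels are square), "cx", "cy" (the principal point, pixels), "D" ([k1, k2, p1, p2, k3] as OpenCV has them; the pictures are not rectified), "T" (4x4, takes a point from camera to world coordinates). Camera axes: x right, y down, z forward; pixel columns grow to the right and rows downward; lengths in m; the calibration is good to about 2 mm. A picture is of the moment at which its call begins. calibration takes no time and is no camera call.
- env.close_job(): hands the job in; it is judged then, once.
The state is a dict: "time_s": time; "q": joint angles; "qvel": joint speeds; "joint_efforts": joint torques, N m; "position": TCP position; "tool_rot": TCP orientation; "ft_force": force on the tool from outside, world axes, zero at the start; "wrist_torque": the same for the moment, N m; "grip_width": finger opening in m; "gripper_force": force on a finger pad.
Only numpy, scipy, OpenCV 4.12 (cv2) and the standard library are available. Lean on these libraries where they do the work, as an engineer would, in place of code of your own. Each camera call takes 0.05 s, during which the arm holds its last target. There are 200 camera calls.

TASK

One of the two water canisters has been left open after pouring: close it up so that it can be carried. Swing its captive cap back onto the neck and screw it fully down, and turn the red tap lever fully shut, across the spout. Leave the other canister closed as it is, and do not knock over or push about the cup under the tap or the other things on the worktop.

Things in the scene. Friction and masses are not known exactly. Their poses are not given: they have to be found in the camera images.
- water_can: the open canister: pale 5 litre canister fixed on a bamboo riser, cap up on its strap, tap open. Origin: centre of the riser's underside, on the worktop; front = own -x. In its frame, mm: riser 230 (x -110..120) x 170 wide x 75 high; tank x -105..105, 150 wide, z 75 up to the flat top at 260 (x -5..105). A shoulder slopes at 35 deg from the front wall (x -105, z 190) up to (x -5, z 260)
- neck (a point): foot of the open canister's neck, on the middle of the sloping shoulder, in the canister's frame at (-55, 0, 225) mm. The neck, 59 in diameter and 20 high, stands square to the slope, so that its axis leans 35 degrees to the front, along (-0.574, 0, 0.819) of the canister's frame. The point's axes are the canister's
- handle (a point): middle of the open canister's carrying handle, at (68, 0, 287) mm in its frame: a bar 18 thick along x on the centre line, x 31..106, top at z 296, on the flat top behind the cap
- spout (a point): mouth of the open canister's tap, at (-203, 0, 74) mm in its frame; the cup stands below it. The tap's body is 35 thick, centred at z 105, x -150..-191; the lever turns on it about the vertical axis at x -170
- cap_hinge (a point): hinge of the cap's strap, in the canister's frame at (-21, 0, 257) mm, just uphill of the neck; the strap swings about the canister's y axis. The point turns with the strap: its own -x points from the hinge to the cap's axis (46 mm away), its own z is the outward direction of the cap's axis
- cap_strap (a joint): swing of the strap: 0 = cap sitting square on the neck; positive = swung up and back, to a stop at 2.4 rad (at 2.18 the cap stands on edge straight above the hinge, its top looking to the rear). Friction about 0.035 N m: it stays where it is left. Found between 1.3 and 2.3. Its swivel ring (75 outer diameter, 5 thick) lies under the cap's rim
- cap_bar (a point): middle of the grip bar on the cap. The blue screw cap is a disc 70 in diameter, 22 thick; the bar on its flat top is 58 long, 12 wide, 18 high, one end white. Point on the cap's axis, 31 above its underside, 9 below the bar's top; x along the bar to the white end, z outward along the axis. Cap home: underside 8 above the slope, white end straight up the slope
- cap (a joint): screw angle of the cap in its swivel ring on the strap: 0 = screwed fully down, against a hard stop; positive = unscrewed, anticlockwise seen from above the cap; thread ends at 2.8 rad. The cap rises 1.6 mm per rad of unscrewing. Friction about 0.1 N m; it stays where it is left. Found between 1.9 and 2.75; clockwise closes it, in more than one grasp
- tap (a joint): tap lever angle about the vertical: 0 = shut, lever across the spout, pointing along the canister's own +y (left, seen from the robot), at a hard stop; pi/2 = fully open, lever along the spout, pointing to the front, at the other stop. Clockwise from above shuts it. Friction about 0.12 N m; it stays where it is left. Found between 0.8 and 1.57
- tap_axis (a point): on the vertical axis of the open canister's tap lever, at mid height of the lever (139 mm above the worktop)
- tap_tip (a point): outer end of the same lever, 78 mm from its axis. The lever is a red bar 14 wide and 10 high with a white band 8 mm from its end; nothing is beneath its outer half but the cup
- spare_can: the other canister: the same in every size and part, cap screwed down and tap shut already; to be left alone. Origin and axes as for the open one. The two canisters may stand either way round, left and right
- spare_cap (a joint): screw angle of the other canister's cap, 0 = screwed down
- spare_tap (a joint): tap lever angle of the other canister, 0 = shut
- cup: blue cup, 68 in diameter, 64 high, under the spout of the open canister; origin at the centre of its underside
- spray_bottle: blue spray bottle with white head, 69 in diameter, 213 high, standing between the canisters; origin at the centre of its underside
- soap_bottle: green washing-up bottle with white nozzle, 68 in diameter, 182 high, close beside the open canister's tap on its right (canister's -y side, 120 to 140 mm from the tap); origin at the centre of its underside
- cleaner_can: yellow spray can with orange cap, 66 in diameter, 224 high, to the right of the right canister; origin at the centre of its underside
- butter_dish: white butter dish with lid, 130 x 75 x 66 high, in front between the taps; origin at the centre of its underside
- bowl: white bowl, 120 in diameter, 50 high, at the front left; origin at the centre of its underside
- mug: terracotta mug, 78 in diameter, 88 high, at the front right; origin at the centre of its underside
- pepper_mill: dark wooden pepper mill, 58 in diameter, 210 high, to the left of the left canister; origin at the centre of its underside

How it is judged:
By the outcome, as a careful person would: the job done as asked, in the order asked, and still so for the second after the job is handed in, with the robot touching nothing.
It also fails if it takes over 67 s, if anything falls off the work surface, if the arm or the gripper's body presses on something with over 40 N, if the wrist force passes 120 N, or if a joint passes its speed limit or range.

## Working session

There is one attempt and no reset: what is moved stays moved. The work goes in short steps, Python scripts to look and compute and a shell command to move; the robot and the scene stay as the last step left them, time stands still between calls to the robot, and variables do not carry over. Pictures are saved under pics/ and viewed, at most 10 in all, crops included, and the job is handed in when it is done.

```bash
mkdir -p pics; ls
python3 - <<'E'
from rig import env, optics
import cv2
for n in ("side","top"):
    im=optics.get_image(n); cv2.imwrite(f"pics/{n}0.png",im[:,:,::-1]); print(n,optics.calibration(n))
s=env.observe(); print({k:s[k] for k in ("time_s","position","tool_rot","grip_width","ft_force")},env.hold_point_z)
E
```

```text
pics
side {'fov_y': 50.46532513776666, 'cx': 321.81371664313116, 'cy': 197.79647610403978, 'D': array([-0.01452571,  0.        ,  0.        ,  0.        ,  0.        ]), 'T': array([[-0.74534486, -0.50880177,  0.43079205,  0.02373429],
       [-0.66643244,  0.58620427, -0.46068683,  0.56899515],
       [-0.01813386, -0.63046436, -0.77600635,  1.1071168 ],
       [ 0.        ,  0.        ,  0.        ,  1.        ]])}
top {'fov_y': 45.406174770944325, 'cx': 320.20314469926893, 'cy': 200.95686353948574, 'D': array([0.0231591, 0.       , 0.       , 0.       , 0.       ]), 'T': array([[-0.0175235 , -0.99890381,  0.04340623,  0.46809632],
       [-0.99984021,  0.01766028,  0.0027698 , -0.00708952],
       [-0.00353333, -0.04335076, -0.99905367,  1.59292632],
       [ 0.        ,  0.        ,  0.        ,  1.        ]])}
{'time_s': 0.1, 'position': array([ 0.20640851, -0.50946418,  0.1938624 ]), 'tool_rot': array([[ 9.26871637e-01,  3.75378378e-01, -2.04965471e-04],
       [ 3.75378318e-01, -9.26870782e-01,  1.29314687e-03],
       [ 2.95442867e-04, -1.27552075e-03, -9.99999143e-01]]), 'grip_width': 0.08493775557047217, 'ft_force': array([ 0.65097827,  0.12902081, -0.58739833])} 0.0187
```

View pics/side0.png

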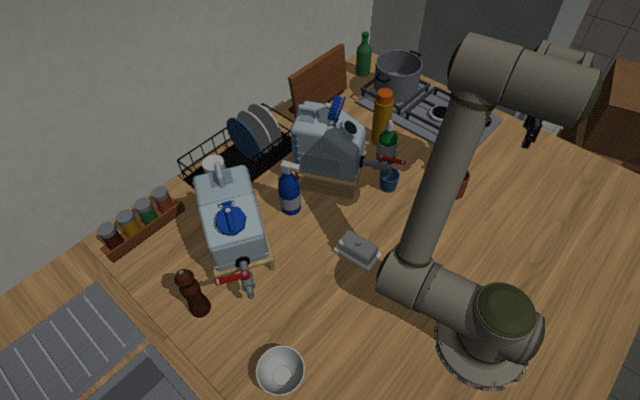

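View pics/top0.png

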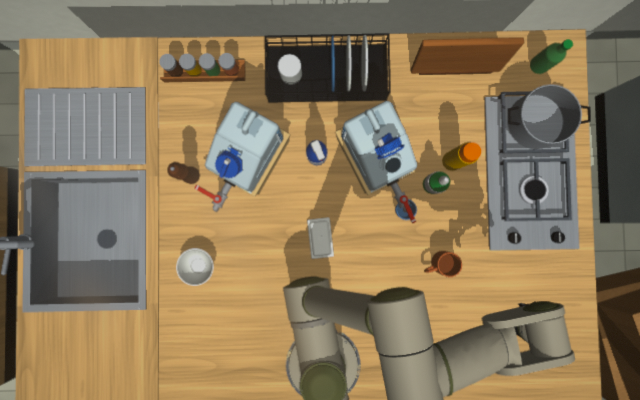

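The side and top views show the open canister on the right. In the top view its cap is up at about (390,147), the neck is the dark hole at (393,164), and the lever is red from (395,190) to (412,215) over the cup. The left canister is closed.

Run:
```python
import cv2,numpy as np
for n,(x0,y0,w,h) in dict(top=(330,90,120,140),side=(285,85,135,115)).items():
    im=cv2.imread(f"pics/{n}0.png")[y0:y0+h,x0:x0+w]
    s=min(800//w,600//h); c=cv2.resize(im,None,fx=s,fy=s,interpolation=cv2.INTER_CUBIC)
    c=np.clip(c*1.4,0,255).astype(np.uint8)
    for k in range(0,w,10): cv2.line(c,(k*s,0),(k*s,8 if k%50 else 16),(0,0,255),1)
    for k in range(0,h,10): cv2.line(c,(0,k*s),(8 if k%50 else 16,k*s),(0,0,255),1)
    cv2.imwrite(f"pics/{n}0c.png",c); print(n,s)
```

```text
top 4
side 5
```

View pics/top0c.png

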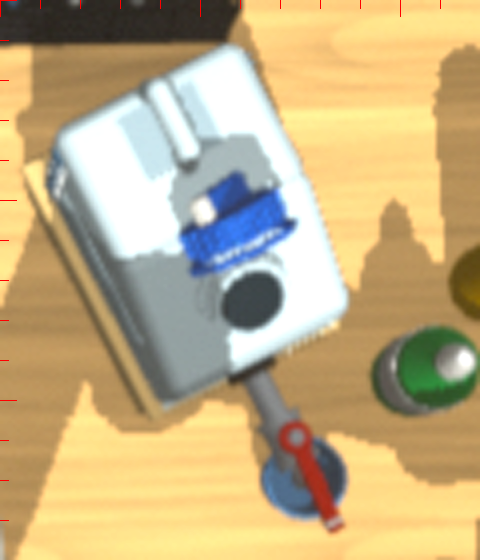

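View pics/side0c.png

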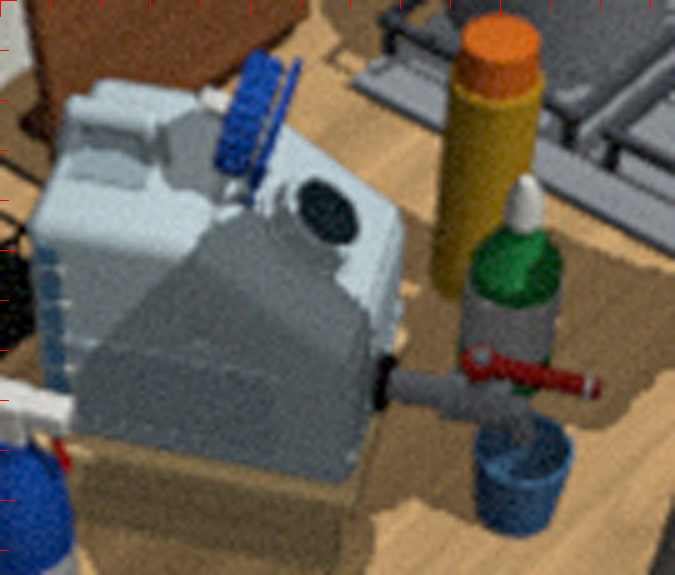

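Top crop, in crop pixels: lever axis (295,437), lever tip (336,527), neck mouth centre (252,299), handle bar from (155,88) to (190,160). Side crop: lever axis (480,358), tip (598,388), neck mouth (328,211). The cap stands nearly on edge, with its top to the rear.

```bash
cat > geo.py <<'E'
import numpy as np,cv2
from rig import env,optics
def ray(n,uv):
    c=optics.calibration(n); f=200/np.tan(np.radians(c["fov_y"]/2))
    K=np.array([[f,0,c["cx"]],[0,f,c["cy"]],[0,0,1]])
    p=cv2.undistortPoints(np.array([[uv]],float),K,c["D"]).ravel()
    T=c["T"]; d=T[:3,:3]@[p[0],p[1],1]; return T[:3,3],d/np.linalg.norm(d)
def onz(n,uv,z):
    o,d=ray(n,uv); return o+d*(z-o[2])/d[2]
def tri(a,b):
    (o1,d1),(o2,d2)=ray("top",a),ray("side",b)
    s=np.linalg.lstsq(np.c_[d1,-d2],o2-o1,rcond=None)[0]
    p,q=o1+s[0]*d1,o2+s[1]*d2; return (p+q)/2,np.linalg.norm(p-q)
def tc(x,y): return ((x+.5)/4-.5+330,(y+.5)/4-.5+90)
def sc(x,y): return ((x+.5)/5-.5+285,(y+.5)/5-.5+85)
E
python3 - <<'E'
from geo import *
np.set_printoptions(precision=4,suppress=True)
print("axis",onz("top",tc(295,437),.144),tri(tc(295,437),sc(480,358)))
print("tip",onz("top",tc(336,527),.144),tri(tc(336,527),sc(598,388)))
print("neck",onz("top",tc(252,299),.2414),tri(tc(252,299),sc(328,211)))
print("handle",onz("top",tc(190,160),.294),onz("top",tc(155,88),.294))
A=onz("top",tc(295,437),.144)[:2];N=onz("top",tc(252,299),.2414)[:2]
H=(onz("top",tc(190,160),.294)+onz("top",tc(155,88),.294))[:2]/2
# least squares pose: local x of points -170,-66.5,68
P=np.array([A,N,H]);X=np.array([-.170,-.0665,.0685])
c=P.mean(0);d=((X-X.mean())[:,None]*(P-c)).sum(0);print("scale",np.linalg.norm(d)/((X-X.mean())**2).sum())
d/=np.linalg.norm(d);O=c-d*X.mean();print("yaw",np.degrees(np.arctan2(d[1],d[0])),"O",O)
L=np.array([d,[-d[1],d[0]]]);print(((P-O)@L.T).round(4))
t=(onz("top",tc(336,527),.144)[:2]-A)@L.T;print("tip local",t,"len",np.linalg.norm(t),"tap rad",np.arctan2(-t[0],t[1]))
for nm,uv,z in(("capwhite",tc(204,211),.335),("disc far",tc(293,228),.3),("soap",tc(456,362),.18),("spray",(316-0,152),.2),("cleaner",(469,153),.22)):
    print(nm,(onz("top",uv,z)[:2]-O)@L.T)
E
```

```text
axis [ 0.5329 -0.2552  0.144 ] (array([ 0.5333, -0.2559,  0.1389]), np.float64(0.000520709866968026))
tip [ 0.4643 -0.2844  0.144 ] (array([ 0.4639, -0.2864,  0.1347]), np.float64(0.0007557385079069845))
neck [ 0.627  -0.2105  0.2414] (array([ 0.627 , -0.2113,  0.2382]), np.float64(0.00093089279697995))
handle [ 0.717  -0.1625  0.294 ] [ 0.767  -0.1397  0.294 ]
scale 0.97823235177399
yaw 26.51307259320392 O [ 0.6841 -0.1806]
[[-0.1686  0.0007]
 [-0.0644 -0.0013]
 [ 0.065   0.0006]]
tip local [-0.0744  0.0045] len 0.07458538925749633 tap rad 1.510355044981824
capwhite [-0.0017  0.017 ]
disc far [-0.0367 -0.0376]
soap [-0.1731 -0.1243]
spray [0.073  0.1727]
cleaner [-0.1361 -0.215 ]
```

```bash
cat >> geo.py <<'E'
O=np.array([.6841,-.1806,0]);YAW=np.radians(26.5)
R=np.array([[np.cos(YAW),-np.sin(YAW),0],[np.sin(YAW),np.cos(YAW),0],[0,0,1]])
def can(p): return R.T@(np.asarray(p)-O)*1000
def st():
    s=env.observe(); x=R.T@s["tool_rot"][:,0]
    print("t",round(s["time_s"],2),"can mm",can(s["position"]).round(1),"toolx yaw",round(np.degrees(np.arctan2(x[1],x[0])),2),"F",(R.T@s["ft_force"]).round(1),"w",round(s["grip_width"]*1000,1),"gf",np.round(s["gripper_force"],1),"q6",round(s["q"][5],1))
E
python3 -m jog '[{"linear":[0,0,-0.8],"roll":-0.89},{"linear":[0,0,-0.8],"roll":0},{"linear":[0,0,-0.8],"roll":0},{"linear":[0,0,-0.8],"roll":0},{"linear":[0,0,-0.8],"roll":0},{"linear":[0,0,-0.8],"roll":0},{"linear":[0,0,-0.8],"roll":0},{"linear":[0.4,0,-0.5],"roll":0},{"linear":[0.8,-0.1,0],"roll":0},{"linear":[0.8,-0.1,0],"roll":0},{"linear":[0.8,-0.1,0],"roll":0},{"linear":[0.8,-0.1,0],"roll":0}]' -1
python3 - <<'E'
from geo import *
st()
for a,b in (((245,253),(297,62)),((245,186),(250,55)),):
    p,e=tri(tc(*a),sc(*b)); print(can(p),e)
E
```

```text
time_s: 1.1
position: [0.3292, -0.4303, 0.4381]
tool_rot: [[0.895, 0.446, -0.0], [0.446, -0.895, 0.001], [0.0, -0.001, -1.0]]
ft_force: [0.0, -0.8, 0.1]
grip_width: 0.0001
gripper_force: 0.0
t 1.1 can mm [-429.   -65.1  438.1] toolx yaw -0.03 F [-0.3 -0.8  0.1] w 0.1 gf 0.0 q6 -1.6
[-42.90757399   9.28298821 354.35435794] 0.005769500009172425
[ -5.59295101 -16.22535909 333.73696362] 0.012621878877193701
```

```bash
python3 -m jog '[{"linear":[1,-0.13,0]},{"linear":[1,-0.14,0]},{"linear":[1,-0.13,0]},{"linear":[1,-0.14,0]},{"linear":[1,-0.13,0]},{"linear":[1,-0.14,0]},{"linear":[1,-0.13,0]},{"linear":[1,-0.14,0]},{"linear":[1,-0.13,0]},{"linear":[1,-0.14,0]},{"linear":[1,-0.13,0]},{"linear":[0.85,-0.14,0]}]' | tail -1
python3 -c "
from geo import *
st()"
```

```text
t 1.1 can mm [-429.   -65.1  438.1] toolx yaw -0.03 F [-0.3 -0.8  0.1] w 0.1 gf 0.0 q6 -1.6invalid input
```

Rows evidently need "roll" too.

```bash
python3 -m jog '[{"linear":[0.95,-0.13,0],"roll":0},{"linear":[0.95,-0.14,0],"roll":0},{"linear":[0.95,-0.13,0],"roll":0},{"linear":[0.95,-0.14,0],"roll":0},{"linear":[0.95,-0.13,0],"roll":0},{"linear":[0.95,-0.14,0],"roll":0},{"linear":[0.95,-0.13,0],"roll":0},{"linear":[0.95,-0.14,0],"roll":0},{"linear":[0.95,-0.13,0],"roll":0},{"linear":[0.95,-0.14,0],"roll":0},{"linear":[0.95,-0.13,0],"roll":0},{"linear":[0.95,-0.14,0],"roll":0}]' | tail -1
python3 -c "
from geo import *
st()"
```

```text
gripper_force: 0.0
t 2.1 can mm [ -3.1  28.3 400.1] toolx yaw 0.02 F [ 0.4 -0.5 -0.2] w -0.1 gf 0.0 q6 40.5
```

```bash
python3 -m jog '[{"linear":[0,0,0],"roll":0},{"linear":[0.4,0.25,0],"roll":0},{"linear":[0.4,0.25,0],"roll":0},{"linear":[0.4,0.2,0],"roll":0},{"linear":[0,0,0],"roll":0}]' | tail -1
python3 -c "
from geo import *
st()"
```

```text
gripper_force: 0.0
t 2.52 can mm [ 20.5  17.7 375.9] toolx yaw -0.01 F [-0.3 -0.1 -0.2] w 0.1 gf 0.0 q6 41.5
```

```bash
python3 -m jog '[{"linear":[0.3,0.15,0.3],"roll":0},{"linear":[0.3,0.15,0.3],"roll":0},{"linear":[0.2,0.15,0.3],"roll":0},{"linear":[0,0,0],"roll":0}]' | tail -1
python3 -c "
from geo import *
st()"
```

```text
gripper_force: 0.0
t 2.85 can mm [ 48.6   3.1 333.9] toolx yaw 0.03 F [ 0.4  0.1 -0.9] w -0.1 gf 0.0 q6 42.3
```

```bash
python3 -m jog '[{"linear":[0,0.08,0.25],"roll":0},{"linear":[0,0,0.25],"roll":0},{"linear":[-0.25,0,0],"roll":0},{"linear":[-0.25,0,0],"roll":0},{"linear":[-0.25,0,0],"roll":0},{"linear":[-0.25,0,0],"roll":0},{"linear":[-0.25,0,0],"roll":0},{"linear":[-0.25,0,0],"roll":0},{"linear":[-0.25,0,0],"roll":0}]' | tail -1
python3 - <<'E'
from geo import *
st()
for n in ("side","top"):
    im=optics.get_image(n); cv2.imwrite(f"pics/{n}1.png",im[:,:,::-1])
a=cv2.imread("pics/side1.png")[70:200,270:420];b=cv2.imread("pics/top1.png")[90:220,330:450]
c=np.hstack([cv2.resize(a,None,fx=2.9,fy=2.9,interpolation=2),cv2.resize(b,None,fx=2.9,fy=2.9,interpolation=2)]);cv2.imwrite("pics/m1.png",np.clip(c*1.4,0,255))
E
```

```text
gripper_force: 0.0
t 3.6 can mm [-2.200e+01 -3.000e-01  3.167e+02] toolx yaw 0.03 F [ 0.5  0.2 -0.2] w 0.1 gf 0.0 q6 37.7[ WARN:0@2.588] global loadsave.cpp:1063 imwrite_ Unsupported depth image for selected encoder is fallbacked to CV_8U.
```

View pics/m1.png

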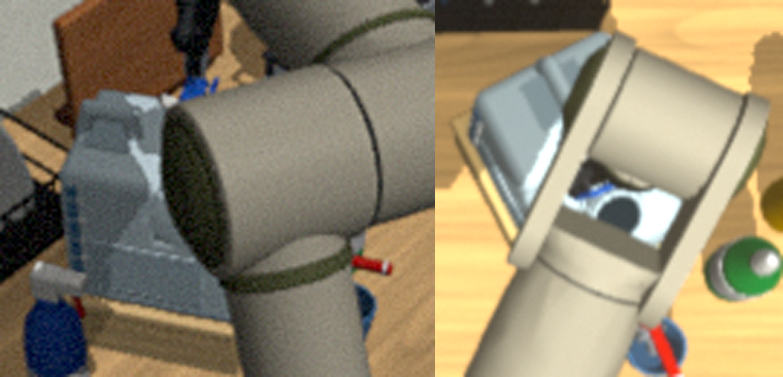

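The arm hides most of it, but the cap is in front of the fingers and the neck is still open. I'll keep pushing forward.

```bash
python3 -m jog '[{"linear":[-0.25,0,0],"roll":0},{"linear":[-0.25,0,0],"roll":0},{"linear":[-0.25,0,0],"roll":0},{"linear":[-0.25,0,0],"roll":0},{"linear":[-0.25,0,0],"roll":0},{"linear":[0,0,0.2],"roll":0},{"linear":[-0.05,0,0.2],"roll":0},{"linear":[-0.05,0,0.2],"roll":0}]' | tail -4
python3 -c "
from geo import *
st()"
```

```text
tool_rot: [[0.894, 0.445, 0.054], [0.447, -0.895, -0.014], [0.042, 0.036, -0.998]]
ft_force: [0.6, 0.8, -0.7]
grip_width: -0.0003
gripper_force: 0.0
t 4.37 can mm [-73.7  -1.  289.3] toolx yaw 0.06 F [ 0.9  0.4 -0.7] w -0.3 gf 0.0 q6 33.8
```

```bash
python3 -m jog '[{"linear":[-0.03,0,0.1],"roll":0},{"linear":[-0.03,0,0.1],"roll":0},{"linear":[0,0,0.1],"roll":0},{"linear":[0,0,0],"roll":0}]' | sed -n 3,4p
python3 -c "
from geo import *
st()"
```

```text
tool_rot: [[0.894, 0.445, 0.053], [0.447, -0.895, -0.013], [0.041, 0.036, -0.999]]
ft_force: [-0.1, -1.3, -0.0]
t 4.7 can mm [-76.2  -1.3 277.3] toolx yaw 0.05 F [-0.6 -1.1 -0. ] w 0.1 gf 0.0 q6 33.6
```

```bash
python3 -m jog '[{"linear":[-0.02,0,0.08],"roll":0},{"linear":[0,0,0.08],"roll":0},{"linear":[0,0,0],"roll":0}]' | sed -n 3,4p
python3 -c "
from geo import *
st()"
python3 -m jog '[{"linear":[0,0,0.05],"roll":0},{"linear":[0,0,0.05],"roll":0},{"linear":[0,0,0],"roll":0}]' | sed -n 3,4p
python3 -c "
from geo import *
st()"
```

```text
tool_rot: [[0.894, 0.445, 0.053], [0.446, -0.895, -0.014], [0.041, 0.036, -0.998]]
ft_force: [-0.3, 0.0, -0.1]
t 4.95 can mm [-76.8  -1.5 271.2] toolx yaw 0.04 F [-0.3  0.1 -0.1] w 0.3 gf 0.0 q6 33.5
tool_rot: [[0.894, 0.445, 0.053], [0.446, -0.895, -0.014], [0.042, 0.036, -0.998]]
ft_force: [-0.1, -0.0, 0.2]
t 5.2 can mm [-76.7  -1.7 267.4] toolx yaw 0.04 F [-0.1  0.   0.2] w -0.1 gf 0.0 q6 33.5
```

```bash
python3 -m jog '[{"linear":[0,0,0.05],"roll":0},{"linear":[0,0,0.05],"roll":0},{"linear":[0,0,0.05],"roll":0},{"linear":[0,0,0],"roll":0}]' | sed -n 3,4p
python3 -c "
from geo import *
st()"
```

```text
tool_rot: [[0.894, 0.445, 0.053], [0.446, -0.895, -0.014], [0.041, 0.036, -0.999]]
ft_force: [0.1, -0.5, 0.1]
t 5.53 can mm [-76.5  -1.9 261.2] toolx yaw 0.04 F [-0.1 -0.5  0.1] w -0.2 gf 0.0 q6 33.5
```

Run:
```python
from geo import *
for n in ("side","top"):
    im=optics.get_image(n); cv2.imwrite(f"pics/{n}2.png",im[:,:,::-1])
a=cv2.imread("pics/side2.png")[70:200,270:420];b=cv2.imread("pics/top2.png")[90:220,330:450]
c=np.hstack([cv2.resize(a,None,fx=2.9,fy=2.9,interpolation=2),cv2.resize(b,None,fx=2.9,fy=2.9,interpolation=2)]);cv2.imwrite("pics/m2.png",np.clip(c*1.4,0,255).astype(np.uint8))
```

```text
(no output)
```

View pics/m2.png

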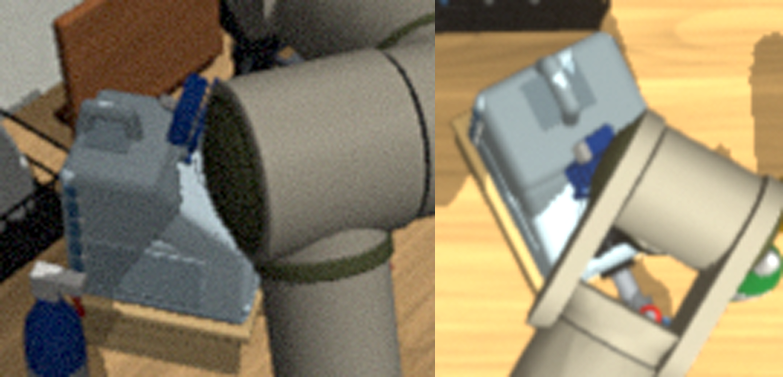

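The cap looks untouched: its ring top is still at side pixel (343,96), the same as at the start. I'll project the tool positions into the pictures to check where the fingers really were.

```bash
cat >> geo.py <<'E'
def proj(n,p):
    c=optics.calibration(n); f=200/np.tan(np.radians(c["fov_y"]/2)); Ti=np.linalg.inv(c["T"])
    K=np.array([[f,0,c["cx"]],[0,f,c["cy"]],[0,0,1]]); w=O+R@(np.asarray(p,float)/1000)
    return cv2.projectPoints((Ti[:3,:3]@w+Ti[:3,3]).reshape(1,1,3),np.zeros(3),np.zeros(3),K,c["D"])[0].ravel().round(1)
E
python3 - <<'E'
from geo import *
for p in ((-22,0,317),(-22,0,370),(-77,0,261),(-77,0,330),(-21,0,257)): print(p,proj("side",p),proj("top",p))
for deg in (75,90,105,115,125,135):
    e=np.radians(deg-35);a=np.array([-np.cos(e),0,np.sin(e)]);n=np.array([np.sin(e),0,np.cos(e)]);h=np.array([-21,0,257])
    print(deg,"ring tip",proj("side",h+83*a),proj("top",h+83*a),"disc tip",proj("side",h+81*a+22*n),proj("top",h+81*a+22*n))
for k in ("side","top"):
  for i in (0,1,2):
    im=cv2.imread(f"pics/{k}{i}.png").astype(int);m=((im[...,0]>im[...,2]*2)&(im[...,0]>60)&(im[...,0]>im[...,1]*1.5)).astype(np.uint8)
    m[:, :315]=0;m[:,430:]=0;m[170:]=0
    ys,xs=np.nonzero(m);print(k,i,len(xs),xs.min(),xs.max(),ys.min(),ys.max()) if len(xs) else print(k,i,0)
E
```

```text
(-22, 0, 317) [336.5 104.3] [389.  147.2]
(-22, 0, 370) [336.7  89.3] [391.9 144. ]
(-77, 0, 261) [354.1 122.1] [395.4 167.7]
(-77, 0, 330) [355.1 103.7] [399.4 164.8]
(-21, 0, 257) [336.  120.1] [385.8 150.3]
75 ring tip [357.4 109.5] [399.5 168.1] disc tip [352.3 104.4] [397.7 162.3]
90 ring tip [352.2 104.6] [397.6 162.2] disc tip [345.8 100.5] [394.8 155.3]
105 ring tip [345.8 100.8] [394.8 155.3] disc tip [338.6  98.1] [391.3 147.9]
115 ring tip [341.1  99. ] [392.5 150.4] disc tip [333.7  97.3] [388.7 143. ]
125 ring tip [336.2  97.9] [390.  145.5] disc tip [328.8  97.3] [386.  138.3]
135 ring tip [331.4  97.5] [387.4 140.8] disc tip [324.3  98. ] [383.3 134.1]
side 0 194 329 344 95 125
side 1 49 332 344 97 104
side 2 34 333 340 97 125
top 0 369 315 402 134 161
top 1 41 321 390 143 157
top 2 134 321 390 134 156
```

Run:
```python
import cv2,numpy as np
r=lambda k,i,x,y:cv2.resize(cv2.imread(f"pics/{k}{i}.png")[y:y+50,x:x+50],None,fx=5.2,fy=5.2,interpolation=2)
c=np.vstack([np.hstack([r("side",i,315,80) for i in range(3)]),np.hstack([r("top",i,368,125) for i in range(3)])])
cv2.imwrite("pics/m3.png",np.clip(c*1.5,0,255).astype(np.uint8))
```

```text
(no output)
```

View pics/m3.png

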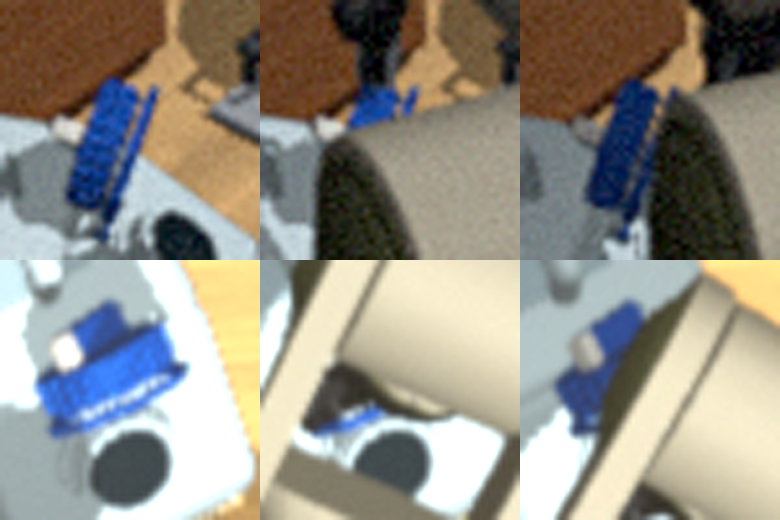

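In picture 1 the finger seems to end on top of the cap, at side row ~96, though the reported tip projects to row 104. I'll check the tip against the start picture, where the gripper is in plain view.

Run:
```python
from geo import *
p0=np.array([.20640851,-.50946418,.1938624]);ax=np.array([.375,-.927,0]);tip=can(p0)
print(proj("side",tip),proj("top",tip))
im=cv2.imread("pics/side0.png");x0,y0=500,90
c=cv2.resize(im[y0:y0+75,x0:x0+90],None,fx=8,fy=8,interpolation=2);c=np.clip(c*2.2,0,255).astype(np.uint8)
for w,col in ((p0,(0,0,255)),(p0+.0425*ax,(0,255,0)),(p0-.0425*ax,(0,255,0)),(p0+[0,0,.03],(255,255,0)),(p0+[0,0,.073],(255,0,255))):
    u=proj("side",can(w));cv2.circle(c,tuple(int(v) for v in ((u-[x0,y0]+.5)*8)),4,col,1)
cv2.imwrite("pics/m4.png",c); s=env.observe(); print(s["q"],s["position"],s["tool_rot"].round(3))
```

```text
[519.1 148.6] [497.6 309.5]
[-30.09248673  29.34711102  50.98188723   0.85301869  96.60719382
  33.53083137] [ 0.61663551 -0.21650705  0.26171971] [[ 0.894  0.445  0.054]
 [ 0.446 -0.895 -0.014]
 [ 0.042  0.036 -0.998]]
```

View pics/m4.png

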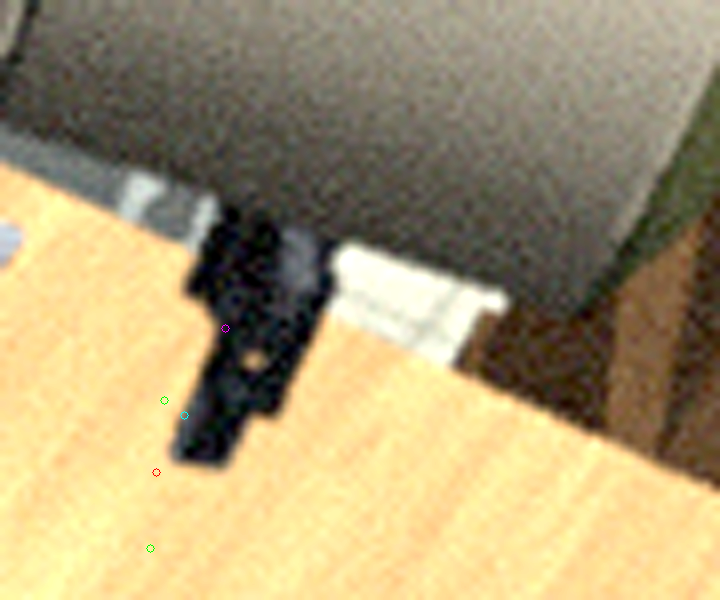

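The gripper's body axis agrees with the reported TCP, but the visible finger ends about 26 mm short of it. That also explains how the fingers skimmed over the cap at a reported z of 317. I'll treat the true tip as about 26 mm higher than reported and repeat the push lower down.

```bash
python3 -m jog '[{"linear":[0,0,-0.95],"roll":0},{"linear":[0,0,-0.95],"roll":0},{"linear":[0.3,0,0],"roll":0},{"linear":[0.7,0,0],"roll":0},{"linear":[0.7,0,0],"roll":0},{"linear":[0.7,0,0],"roll":0},{"linear":[0.6,0,0],"roll":0},{"linear":[0,0,0],"roll":0}]' | sed -n 3,4p
python3 -c "
from geo import *
st()"
```

```text
tool_rot: [[0.893, 0.448, 0.045], [0.449, -0.893, -0.01], [0.036, 0.029, -0.999]]
ft_force: [0.4, -0.3, -2.7]
t 6.3 can mm [ 43.2   2.6 336.9] toolx yaw 0.22 F [ 0.2 -0.4 -2.7] w 0.0 gf 0.0 q6 41.8
```

```bash
python3 -m jog '[{"linear":[0,0,0.4],"roll":0},{"linear":[0,0.06,0.4],"roll":0},{"linear":[0,0,0.35],"roll":0},{"linear":[-0.25,0,0],"roll":0},{"linear":[-0.25,0,0],"roll":0},{"linear":[-0.25,0,0],"roll":0},{"linear":[-0.25,0,0],"roll":0},{"linear":[-0.25,0,0],"roll":0},{"linear":[-0.25,0,0],"roll":0},{"linear":[0,0,0],"roll":0}]' | sed -n 3,4p
python3 - <<'E'
from geo import *
st()
for k in ("side","top"):
    cv2.imwrite(f"pics/{k}3.png",optics.get_image(k)[:,:,::-1])
    im=cv2.imread(f"pics/{k}3.png").astype(int);m=((im[...,0]>im[...,2]*2)&(im[...,0]>60)&(im[...,0]>im[...,1]*1.5)).astype(np.uint8)
    m[:, :325]=0;m[:,430:]=0;m[175:]=0
    ys,xs=np.nonzero(m);print(k,len(xs),xs.min(),xs.max(),ys.min(),ys.max()) if len(xs) else print(k,0)
E
```

```text
tool_rot: [[0.894, 0.444, 0.055], [0.445, -0.895, -0.015], [0.042, 0.038, -0.998]]
ft_force: [0.2, -0.4, 0.5]
t 7.13 can mm [-19.1  -3.6 295.4] toolx yaw -0.04 F [ 0.  -0.4  0.5] w -0.3 gf 0.0 q6 37.7
side 19 340 346 98 101
top 183 325 404 149 164
```

```bash
python3 -m jog '[{"linear":[-0.25,-0.08,0.03],"roll":0},{"linear":[-0.25,0,0.03],"roll":0},{"linear":[-0.25,0,0.1],"roll":0},{"linear":[-0.25,0,0.15],"roll":0},{"linear":[-0.25,0,0.2],"roll":0},{"linear":[-0.15,0,0.2],"roll":0},{"linear":[0,0,0.15],"roll":0},{"linear":[0,0,0.1],"roll":0},{"linear":[0,0,0],"roll":0}]' | sed -n 4p
python3 - <<'E'
from geo import *
st()
E
python3 -m jog '[{"linear":[0,0,0.1],"roll":0},{"linear":[0,0,0.1],"roll":0},{"linear":[0,0,0],"roll":0}]' | sed -n 4p
python3 - <<'E'
from geo import *
st()
E
```

```text
ft_force: [-21.4, -13.5, 19.0]
t 7.98 can mm [-76.2  -4.  257. ] toolx yaw -0.22 F [-25.1  -2.5  19. ] w 0.1 gf 15.8 q6 33.9
ft_force: [-32.2, -20.1, 27.2]
t 8.23 can mm [-78.3  -5.6 250.6] toolx yaw -0.36 F [-37.8  -3.6  27.2] w 0.2 gf 22.8 q6 33.9
```

```bash
python3 -m jog '[{"linear":[0,0,-0.6],"roll":0},{"linear":[0,0,-0.8],"roll":0},{"linear":[0,0.5,-0.5],"roll":0},{"linear":[0,0.9,0],"roll":0},{"linear":[0,0.9,0],"roll":0},{"linear":[0,0.9,0],"roll":0},{"linear":[0,0.9,0],"roll":0}]' | sed -n 4p
python3 - <<'E'
from geo import *
st()
for k in ("side","top"): cv2.imwrite(f"pics/{k}4.png",optics.get_image(k)[:,:,::-1])
a=cv2.imread("pics/side4.png")[80:170,300:400];b=cv2.imread("pics/top4.png")[110:230,350:450]
c=np.hstack([cv2.resize(a,(400,360),interpolation=2),cv2.resize(b,(400,480),interpolation=2)[:360]]);cv2.imwrite("pics/m5.png",np.clip(c*1.4,0,255).astype(np.uint8))
E
```

```text
ft_force: [1.4, -1.5, -1.9]
t 8.82 can mm [ -85.2 -148.5  307. ] toolx yaw 0.05 F [ 0.6 -1.9 -1.9] w -0.1 gf 0.0 q6 27.3
```

View pics/m5.png

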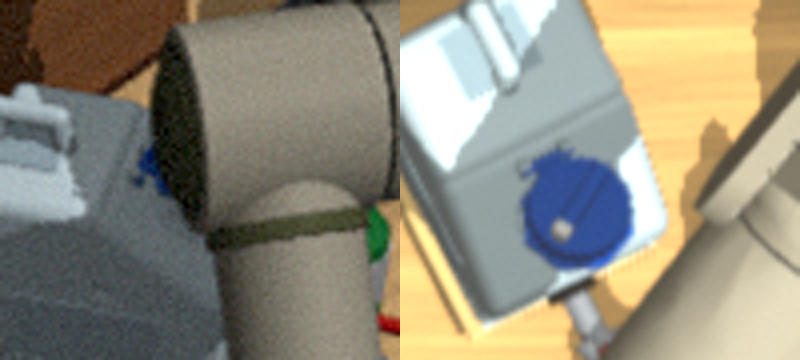

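The cap now sits on the neck. In the top view the bar's white end is at (390.75,167.75), pointing downhill and left, and its other end is at (401.25,153.75). I'll measure the screw angle by casting rays onto the plane of the bar's top.

```bash
cat >> geo.py <<'E'
NV=np.array([-.5736,0,.8192]);U=np.array([.8192,0,.5736]);FT=np.array([-55,0,225.])
def onslope(uv,h=51.):
    o,d=ray("top",uv);o=can(o);d=R.T@d;p=o+d*(NV@(FT+NV*h-o))/(NV@d);r=p-FT-NV*h
    return np.array([r@U,r[1]])   # uphill, left (mm from cap axis)
def white(i):
    im=cv2.imread(f"pics/top{i}.png").astype(int)
    b=((im[...,0]>im[...,2]*1.8)&(im[...,0]>im[...,1]*1.35)&(im[...,0]>50)).astype(np.uint8);b[:,:376]=0;b[:,418:]=0;b[:140]=0;b[190:]=0
    n,l,s,c=cv2.connectedComponentsWithStats(b);k=1+s[1:,4].argmax();blob=(l==k).astype(np.uint8)
    cs,_=cv2.findContours(blob,0,2);hull=np.zeros_like(blob);cv2.fillPoly(hull,[cv2.convexHull(np.vstack(cs))],1)
    w=(hull==1)&(im[...,2]>im[...,0]*.75);n,l,s,c=cv2.connectedComponentsWithStats(w.astype(np.uint8))
    M=cv2.moments(hull,True);print("blob",s[1:,4],"centre",(M["m10"]/M["m00"],M["m01"]/M["m00"]),"cap",onslope((M["m10"]/M["m00"],M["m01"]/M["m00"]),25))
    for j in np.argsort(-s[1:,4])[:3]+1:
        r=onslope(c[j]);print(s[j,4],c[j].round(1),r.round(1),"rad",round(np.arctan2(r[1],r[0]),2))
E
python3 - <<'E'
from geo import *
white(4)
print(onslope((390.4,167.4)),onslope((401.,153.5)))
E
```

```text
blob [ 5 20] centre (393.565625, 162.35625) cap [10.18910424 -4.44817409]
20 [390.  167.1] [18.5 15.5] rad 0.7
5 [382.  155.2] [64.4 24.2] rad 0.36
[16.9704623  14.63333804] [ 41.2294884  -26.33957638]
```

Run:
```python
from geo import *
h=np.array([-21,0,257.])
for deg in (0,5,10,20,30,45,60):
    e=np.radians(deg-35);a=np.array([-np.cos(e),0,np.sin(e)]);n=np.array([np.sin(e),0,np.cos(e)])
    c=h+46*a
    print(deg,"bartop",proj("top",c+44*n),"capdisc",proj("top",c+26*n),"low rim",proj("top",c+35*a+26*n),"hi rim",proj("top",c-35*a+26*n),"ringL",proj("top",c+np.array([0,37,0])),"ringR",proj("top",c-np.array([0,37,0])),"barZ",(c+40*n)[[0,2]].round())
im=cv2.imread("pics/top4.png").astype(int)
b=((im[...,0]>im[...,2]*1.8)&(im[...,0]>im[...,1]*1.35)&(im[...,0]>50));b[:,:376]=0;b[:,418:]=0;b[:140]=0;b[190:]=0
ys,xs=np.nonzero(b);print(xs.min(),xs.max(),ys.min(),ys.max())
print(proj("top",(-66.5,0,241.4)))
```

```text
0 bartop [396.8 169.7] capdisc [394.3 167. ] low rim [397.9 176.7] hi rim [390.6 157.1] ringL [379.3 169.2] ringR [402.2 157.3] barZ [-82. 263.]
5 bartop [397.  169.1] capdisc [394.6 166.9] low rim [398.6 177. ] hi rim [390.4 156.5] ringL [379.8 169.8] ringR [402.7 157.8] barZ [-81. 269.]
10 bartop [397.  168.4] capdisc [394.8 166.7] low rim [399.3 177.2] hi rim [390.3 155.9] ringL [380.2 170.2] ringR [403.3 158.2] barZ [-80. 274.]
20 bartop [396.8 166.6] capdisc [395.  165.8] low rim [400.2 176.9] hi rim [389.8 154.6] ringL [381.  170.8] ringR [404.2 158.7] barZ [-76. 284.]
30 bartop [396.3 164.2] capdisc [395.  164.5] low rim [400.8 175.7] hi rim [389.3 153.1] ringL [381.6 170.9] ringR [404.9 158.8] barZ [-70. 293.]
45 bartop [394.9 159.7] capdisc [394.4 161.6] low rim [400.7 172.5] hi rim [388.2 150.8] ringL [382.  170.3] ringR [405.5 158. ] barZ [-59. 304.]
60 bartop [392.8 154.5] capdisc [393.2 157.9] low rim [399.6 167.6] hi rim [387.  148.4] ringL [381.9 168.7] ringR [405.6 156.3] barZ [-46. 313.]
381 407 148 176
[392.6 165.2]
```

Measured against the strap angle, the cap isn't down. It sits at about 42° on the strap, with the screw angle near 2.0 rad, so the finger slipped past its front rim. I need the true fingertip position, so I'll move the tool to the left, where the side camera can see it.

```bash
python3 -m jog '[{"linear":[0,0,-0.7],"roll":0},{"linear":[0,0,-0.7],"roll":0},{"linear":[0,-0.8,0],"roll":0},{"linear":[0,-0.8,0],"roll":0},{"linear":[0,-0.8,0],"roll":0},{"linear":[0,-0.8,0],"roll":0},{"linear":[0,-0.8,0],"roll":0},{"linear":[0,-0.8,0],"roll":0},{"linear":[0,-0.8,0],"roll":0},{"linear":[0,-0.8,0],"roll":0},{"linear":[0,-0.8,0],"roll":0},{"linear":[0,0,0],"roll":0}]' | sed -n 4p
python3 - <<'E'
from geo import *
st();s=env.observe();print(s["tool_rot"].round(3))
for k in ("side","top"): cv2.imwrite(f"pics/{k}5.png",optics.get_image(k)[:,:,::-1])
t=can(s["position"]);z=R.T@s["tool_rot"][:,2]
pr=[proj("side",t-z*d) for d in (0,20,40,73,110)];print(np.array(pr).tolist())
x0,y0=(pr[0]-[45,55]).astype(int)
a=cv2.resize(cv2.imread("pics/side5.png")[y0:y0+80,x0:x0+80],None,fx=5,fy=5,interpolation=2);a=np.clip(a*2.,0,255).astype(np.uint8)
for p in pr: cv2.circle(a,tuple(int(v) for v in (p-[x0,y0]+.5)*5),3,(0,0,255),1)
b=cv2.resize(cv2.imread("pics/top5.png")[110:230,350:450],(400,480),interpolation=2)
c=np.zeros((480,800,3),np.uint8);c[:400,:400]=a;c[:,400:]=np.clip(b*1.4,0,255);cv2.imwrite("pics/m6.png",c);print(x0,y0)
E
```

```text
ft_force: [0.0, 0.1, 1.5]
t 9.92 can mm [-98.2 163.1 342.9] toolx yaw 0.36 F [0.1 0.1 1.5] w -0.3 gf 0.0 q6 41.8
[[ 0.89   0.448  0.081]
 [ 0.451 -0.892 -0.026]
 [ 0.061  0.06  -0.996]]
[[349.8, 139.5], [350.4, 134.2], [351.0, 128.7], [352.1, 119.3], [353.4, 108.1]]
304 84
```

View pics/m6.png

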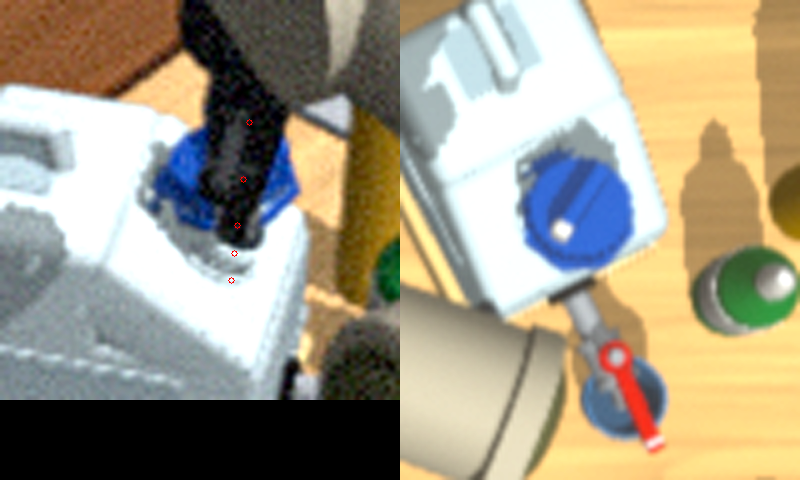

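The shut fingers end about 26 mm behind the reported TCP: they sit at crop (235,245), while the reported TCP projects to (231,280). The cap is still raised about 40°, because the finger wedged against the bar. I'll press farther downhill, to the right of the bar.

```bash
cat >> geo.py <<'E'
def to(*g):
    s=env.observe();Rt=R.T@s["tool_rot"];tip=can(s["position"])-26*Rt[:,2]
    print("true tip",tip.round(1),"tilt z",Rt[:,2].round(3),"units",(Rt.T@(np.array(g)-tip)/40).round(2))
E
python3 - <<'E'
from geo import *
to(-94,-15,345);to(-94,-15,300)
E
```

```text
true tip [-99.7 160.6 368. ] tilt z [ 0.06  -0.06  -0.996] units [0.09 4.35 0.85]
true tip [-99.7 160.6 368. ] tilt z [ 0.06  -0.06  -0.996] units [0.02 4.28 1.97]
```

```bash
python3 -m jog '[{"linear":[0.02,0.7,0.1],"roll":0},{"linear":[0.02,0.7,0.1],"roll":0},{"linear":[0.02,0.7,0.1],"roll":0},{"linear":[0,0.7,0.15],"roll":0},{"linear":[0,0.7,0.2],"roll":0},{"linear":[0,0.7,0.2],"roll":0},{"linear":[0,0,0.3],"roll":0},{"linear":[0,0,0],"roll":0}]' | sed -n 4p
python3 - <<'E'
from geo import *
to(-94,-15,300);to(-94,-15,260)
E
```

```text
ft_force: [-0.0, -0.3, -1.0]
true tip [-96.2 -13.  326.9] tilt z [ 0.055 -0.054 -0.997] units [0.02 0.01 0.68]
true tip [-96.2 -13.  326.9] tilt z [ 0.055 -0.054 -0.997] units [-0.04 -0.04  1.67]
```

```bash
python3 -m jog '[{"linear":[0.02,0,0.4],"roll":0},{"linear":[0,0,0.3],"roll":0},{"linear":[0,0,0.25],"roll":0},{"linear":[0,0,0.2],"roll":0},{"linear":[-0.05,0,0.2],"roll":0},{"linear":[-0.05,0,0.2],"roll":0},{"linear":[0,0,0.15],"roll":0},{"linear":[0,0,0],"roll":0}]' | sed -n 4p
python3 - <<'E'
from geo import *
st();to(-95,-15,242)
E
```

```text
ft_force: [0.4, -0.1, -0.3]
t 11.35 can mm [-93.7 -16.1 235.4] toolx yaw 0.07 F [ 0.3 -0.2 -0.3] w 0.1 gf 0.0 q6 31.4
true tip [-95.1 -14.6 261.3] tilt z [ 0.057 -0.056 -0.997] units [-0.02 -0.02  0.48]
```

```bash
python3 -m jog '[{"linear":[0,0,0.15],"roll":0},{"linear":[0,0,0.15],"roll":0},{"linear":[0,0,0.1],"roll":0},{"linear":[0,0,0.08],"roll":0},{"linear":[0,0,0.08],"roll":0},{"linear":[0,0,0],"roll":0}]' | sed -n 4p
python3 - <<'E'
from geo import *
st();to(-95,-15,235)
E
```

```text
ft_force: [-0.0, -0.4, 0.0]
t 11.85 can mm [-92.1 -17.5 213.6] toolx yaw 0.08 F [-0.2 -0.4  0. ] w -0.0 gf 0.0 q6 31.4
true tip [-93.6 -16.  239.5] tilt z [ 0.057 -0.057 -0.997] units [-0.04 -0.03  0.11]
```

```bash
python3 -m jog '[{"linear":[0,0,0.08],"roll":0},{"linear":[0,0,0.08],"roll":0},{"linear":[0,0,0],"roll":0}]' | sed -n 4p
python3 -m jog '[{"linear":[0,0,0.08],"roll":0},{"linear":[0,0,0.05],"roll":0},{"linear":[0,0,0],"roll":0}]' | sed -n 4p
python3 - <<'E'
from geo import *
st();to(-95,-15,235)
E
```

```text
ft_force: [-1.7, -0.9, 0.0]
ft_force: [-4.6, 0.2, 10.5]
t 12.35 can mm [-91.5 -18.9 204.5] toolx yaw 0.08 F [-4.   2.2 10.5] w -0.2 gf 5.4 q6 31.4
true tip [-93.  -17.3 230.4] tilt z [ 0.059 -0.061 -0.996] units [-0.04 -0.05 -0.12]
```

```bash
python3 -m jog '[{"linear":[-0.1,0,-0.2],"roll":0},{"linear":[-0.1,0,-0.5],"roll":0},{"linear":[0,0,-0.8],"roll":0},{"linear":[0,0.5,-0.6],"roll":0},{"linear":[0,0.9,0],"roll":0},{"linear":[0,0.9,0],"roll":0},{"linear":[0,0.8,0],"roll":0},{"linear":[0,0,0],"roll":0}]' | sed -n 4p
cat >> geo.py <<'E'
def look(i,hb=51.):
    """cap in the top view: blue blob box, bar ends from the brighter/white pixels"""
    im=optics.get_image("top")[:,:,::-1];cv2.imwrite(f"pics/top{i}.png",im);white(i)
E
python3 - <<'E'
from geo import *
st();look(6)
im=cv2.imread("pics/top6.png").astype(int)
b=((im[...,0]>im[...,2]*1.8)&(im[...,0]>im[...,1]*1.35)&(im[...,0]>50));b[:,:376]=0;b[:,418:]=0;b[:140]=0;b[190:]=0
ys,xs=np.nonzero(b);print(xs.min(),xs.max(),ys.min(),ys.max())
for y in range(150,182,1): print(y," ".join("%3d"%v for v in im[y,380:412,0]))
E
```

```text
ft_force: [0.3, -0.7, -1.8]
t 13.02 can mm [-106.1 -142.3  289.6] toolx yaw -0.14 F [-0.  -0.7 -1.8] w 0.0 gf 0.0 q6 26.0
blob [ 3  4 17] centre (391.7119205298013, 162.89238410596028) cap [11.45928812  1.01545226]
17 [389.8 174.5] [-2.9 23.4] rad 1.69
4 [381.5 155. ] [65.7 25.3] rad 0.37
3 [392.3 149.3] [65.8 -7.9] rad -0.12
379 405 148 177
150 105 108 109 100 104 107 105 101  95  89  94  95 105 103 104 104 104 110 117 118 116 117 117 121 143 182 205 206 206 205 197 179
151 105 111 113 108 104 102  95  89  91  90  95  96  98  94  96  97  97 102 111 112 116 118 121 142 182 203 207 207 206 206 201 185
152 103 112 112 103  94  90  92  90  93  95  95  91  89  92  93  96  96  95  99 104 113 119 136 180 203 206 207 206 207 206 204 191
153  92 105 107 103  87  90  94  95  92  95  94  84  83  88  89  89  93  87  89  96 104 117 146 195 204 206 206 208 207 207 205 198
154  91  99 106 101  90  95  94  89  84  86  90  83  79  84  87  86  88  87  83  88  94 106 130 163 179 204 208 207 207 207 206 200
155 106 105 101  93  91  91  89  83  79  79  86  87  84  85  93  94  94  96  90  89  91  93 110 
[... 2767 characters left out ...]
 147 131 129 110 107  97 102 102 103 103
177 116 116 116 118 136 171 179 182 179 150 155 169 188 174 167 172 177 165 147 143 142 132 144 111 108  98 102 100 103 104 104 103
178 115 116 115 121 154 198 206 203 198 186 187 183 180 171 171 162 151 123 112 118 122 112 124 104 105 103 105 104 104 106 105 104
179 115 116 116 138 181 204 206 205 201 192 184 179 176 163 149 119  91  68  74  87  88  86 105 105 105 104 104 104 104 106 106 106
180 116 116 119 150 198 204 202 194 186 181 175 165 150 120  93  64  44  38  45  61  70  79 100 102 103 102 102 102 102 103 104 103
181 115 116 121 154 197 192 186 179 172 164 151 121  94  63  49  41  42  44  48  61  67  73  88 100 103 102 101 101 103 102 101 101
```

The cap is now down on the neck, with the screw at about 2.0 rad: the white end points left and slightly downhill. Next I'll turn it clockwise by pushing the bar's right-hand end downhill from its uphill side.

Run:
```python
from geo import *
to(-40,-60,325);to(-40,-28,325);to(-43,-28,278)
```

```text
true tip [-106.9 -138.5  316.1] tilt z [ 0.056 -0.056 -0.997] units [ 1.68 -1.96 -0.24]
true tip [-106.9 -138.5  316.1] tilt z [ 0.056 -0.056 -0.997] units [ 1.68 -2.75 -0.28]
true tip [-106.9 -138.5  316.1] tilt z [ 0.056 -0.056 -0.997] units [ 1.54 -2.82  0.89]
```

```bash
python3 -m jog '[{"linear":[0.6,0,-0.3],"roll":0},{"linear":[0.6,-0.3,0],"roll":0},{"linear":[0.48,-0.6,0],"roll":0},{"linear":[0,-0.8,0],"roll":0},{"linear":[0,-0.7,0],"roll":0},{"linear":[0,-0.35,0.3],"roll":0},{"linear":[0,0,0.5],"roll":0},{"linear":[0,0,0.2],"roll":0},{"linear":[0,0,0],"roll":0}]' | sed -n 4p
python3 - <<'E'
from geo import *
st();to(-43,-28,272)
E
```

```text
ft_force: [-1.2, -0.4, 0.1]
t 13.82 can mm [-35.9 -27.8 260.9] toolx yaw 0.11 F [-1.2  0.2  0.1] w 0.1 gf 0.0 q6 35.2
true tip [-37.3 -26.4 286.9] tilt z [ 0.055 -0.055 -0.997] units [-0.16  0.02  0.36]
```

```bash
python3 -m jog '[{"linear":[-0.1,0.03,0.15],"roll":0},{"linear":[-0.05,0,0.1],"roll":0},{"linear":[0,0,0.08],"roll":0},{"linear":[0,0,0],"roll":0}]' | sed -n 4p
python3 - <<'E'
from geo import *
st();to(-43,-28,272)
E
```

```text
ft_force: [-0.2, -0.2, -0.0]
t 14.15 can mm [-41.2 -31.3 248.8] toolx yaw 0.04 F [-0.2 -0.1 -0. ] w 0.3 gf 0.0 q6 34.7
true tip [-42.7 -29.8 274.7] tilt z [ 0.057 -0.057 -0.997] units [-0.01 -0.05  0.06]
```

```bash
python3 -m jog '[{"linear":[-0.13,0.03,0.08],"roll":0},{"linear":[-0.13,0.03,0.08],"roll":0},{"linear":[-0.13,0.03,0.08],"roll":0},{"linear":[-0.13,0.03,0.08],"roll":0},{"linear":[0,0,0],"roll":0}]' | sed -n 4p
python3 - <<'E'
from geo import *
st();to(-75,-37,259)
E
```

```text
ft_force: [-1.0, 0.2, -0.5]
t 14.57 can mm [-62.1 -36.8 234.9] toolx yaw 0.02 F [-0.8  0.6 -0.5] w 0.3 gf 0.0 q6 32.9
true tip [-63.6 -35.3 260.8] tilt z [ 0.057 -0.057 -0.997] units [-0.29  0.04  0.03]
```

```bash
python3 -m jog '[{"linear":[-0.13,0.02,0.03],"roll":0},{"linear":[-0.13,0,0.03],"roll":0},{"linear":[-0.03,0,0.02],"roll":0}]' | sed -n 4p
python3 - <<'E'
from geo import *
st();to(-75,-37,259);look(7)
E
```

```text
ft_force: [1.2, 0.2, 1.8]
t 14.82 can mm [-72.9 -37.8 232. ] toolx yaw 0.06 F [ 1.2 -0.4  1.8] w -0.4 gf 0.7 q6 32.0
true tip [-74.4 -36.2 257.9] tilt z [ 0.058 -0.059 -0.997] units [-0.01  0.02 -0.03]
blob [2 1 1] centre (384.8798076923077, 158.8028846153846) cap [33.90725157 14.93750635]
2 [381.5 154.5] [67.1 24.8] rad 0.35
1 [380. 157.] [62.3 31.1] rad 0.46
1 [387. 165.] [29.1 21.1] rad 0.63
```

```bash
python3 -m jog '[{"linear":[-0.09,-0.06,0.06],"roll":0},{"linear":[-0.09,-0.07,0.06],"roll":0},{"linear":[-0.05,-0.08,0.02],"roll":0},{"linear":[-0.05,-0.08,0.02],"roll":0}]' | sed -n 4p
python3 - <<'E'
from geo import *
st();to(-86.7,-20.5,248.5);
E
python3 -m jog '[{"linear":[-0.02,-0.08,0.01],"roll":0},{"linear":[0,-0.08,0],"roll":0},{"linear":[0,-0.06,0],"roll":0}]' | sed -n 4p
python3 - <<'E'
from geo import *
st();to(-86.7,-16,248.5);
E
```

```text
ft_force: [10.1, -14.4, 10.4]
t 15.2 can mm [-81.7 -31.4 227.6] toolx yaw 0.02 F [  2.6 -17.4  10.4] w 0.5 gf 14.4 q6 31.7
true tip [-83.4 -29.5 253.5] tilt z [ 0.065 -0.073 -0.995] units [-0.09 -0.23  0.1 ]
ft_force: [24.1, -41.3, 7.5]
t 15.45 can mm [-83.7 -28.8 228.3] toolx yaw -0.17 F [  3.1 -47.7   7.5] w -0.0 gf 28.4 q6 32.1
true tip [-85.4 -26.5 254.2] tilt z [ 0.065 -0.087 -0.994] units [-0.04 -0.27  0.12]
```

```bash
python3 -m jog '[{"linear":[0,0.3,0],"roll":0},{"linear":[0,0.3,-0.3],"roll":0},{"linear":[0,0.6,-0.8],"roll":0},{"linear":[0,0.9,0],"roll":0},{"linear":[0,0.9,0],"roll":0},{"linear":[0,0,0],"roll":0}]' | sed -n 4p
python3 - <<'E'
from geo import *
st();look(8)
im=cv2.imread("pics/top8.png").astype(int)
for y in range(152,184,1): print(y," ".join("%3d"%v for v in im[y,378:412,0]))
E
```

```text
ft_force: [0.1, -0.0, -1.6]
t 15.95 can mm [ -88.1 -140.2  270.8] toolx yaw -0.15 F [ 0.1 -0.1 -1.6] w 0.1 gf 0.0 q6 27.3
blob [ 2  4 22] centre (391.6122112211221, 162.9884488448845) cap [11.32833362  1.37655924]
22 [388.9 173.9] [ 0.2 25. ] rad 1.56
4 [381.5 155. ] [65.7 25.3] rad 0.37
2 [392.5 149. ] [66.5 -8.6] rad -0.13
152 111  97 103 113 111 104  96  89  91  91  95  96  94  92  90  92  90  93  96  93  98 103 115 133 174 204 206 206 207 206 206 206 204 191
153 113 101  92 104 106 102  88  90  95  94  91  92  87  81  83  88  86  87  91  86  89  96 106 118 150 198 203 206 206 208 206 208 205 198
154 117 108  91 101 106 100  91  96  94  89  83  88  84  80  78  84  88  87  90  86  85  87  94 106 130 163 180 204 207 206 206 207 206 202
155 117 114 106 106 101  94  92  91  89  84  80  81  87  86  82  86  93  96  96  97  91  88  90  93 109 139 182 204 207 206 207 207 206 203
156 118 117 111 102  95  91  87  85  82  84  83  82  87  92  94  92  96 100  99 100  96  94  94  94 102 139 195 206 208 207 206 207 207 205
157 117 113 102  92  92  90  82  79  75  79  85  88  93  96  97  98  98  
[... 3006 characters left out ...]

179 115 115 115 120 151 198 207 207 207 204 200 191 184 178 173 162 150 120  93  68  73  87  87  85 105 106 106 105 105 106 105 106 104  99
180 114 114 115 121 156 202 206 206 202 194 186 180 177 165 151 120  93  63  46  37  47  61  69  80  99 103 104 104 103 102 102 102 100  83
181 115 115 116 138 180 203 201 192 185 180 172 165 151 121  93  64  48  43  41  44  48  63  68  74  89 100 104 102 101 101 101  98  87  65
182 115 115 121 153 195 193 181 166 165 162 146 120  94  63  47  45  56  71  66  63  60  66  67  68  77  96  99 100 100 100  99  91  70  56
183 116 118 135 166 184 176 163 150 134 119  92  62  43  40  53  76  96 118 108  88  68  67  66  66  72  86  97 100  99  98  93  77  56  57
```

The bar turned only about 11°, to roughly 106°. The shut fingers are thinner at the tip than I assumed (about 12 mm, not 29), so they slipped off the bar's end. I'll repeat with the finger closer in.

Run:
```python
from geo import *
to(-45,-60,325);to(-45,-18,325);to(-45,-18,285)
```

```text
true tip [ -89.  -136.1  296.7] tilt z [ 0.056 -0.056 -0.997] units [ 1.13 -1.86 -0.75]
true tip [ -89.  -136.1  296.7] tilt z [ 0.056 -0.056 -0.997] units [ 1.13 -2.91 -0.81]
true tip [ -89.  -136.1  296.7] tilt z [ 0.056 -0.056 -0.997] units [ 1.08 -2.97  0.19]
```

```bash
python3 -m jog '[{"linear":[0.4,0,-0.8],"roll":0},{"linear":[0.6,-0.4,0],"roll":0},{"linear":[0.15,-0.8,0],"roll":0},{"linear":[0,-0.8,0],"roll":0},{"linear":[0,-0.7,0],"roll":0},{"linear":[0,-0.25,0.3],"roll":0},{"linear":[0,0,0.5],"roll":0},{"linear":[0,0,0.2],"roll":0},{"linear":[0,0,0],"roll":0}]' | sed -n 4p
python3 - <<'E'
from geo import *
st();to(-46,-18,272)
E
```

```text
ft_force: [-0.3, -0.4, -0.0]
t 16.75 can mm [-40.3 -16.  259.8] toolx yaw 0.11 F [-0.5 -0.2 -0. ] w 0.0 gf 0.0 q6 35.4
true tip [-41.7 -14.6 285.7] tilt z [ 0.055 -0.054 -0.997] units [-0.13  0.07  0.34]
```

```bash
python3 -m jog '[{"linear":[-0.1,0.07,0.15],"roll":0},{"linear":[-0.05,0.03,0.1],"roll":0},{"linear":[0,0,0.08],"roll":0},{"linear":[0,0,0],"roll":0}]' | sed -n 4p
python3 -m jog '[{"linear":[-0.13,0,0.02],"roll":0},{"linear":[-0.13,0,0.05],"roll":0},{"linear":[-0.13,0.03,0.08],"roll":0}]' | sed -n 4p
python3 - <<'E'
from geo import *
st();to(-67.5,-21,263)
E
```

```text
ft_force: [-0.1, 1.2, 0.1]
ft_force: [0.6, 0.2, 0.4]
t 17.33 can mm [-60.9 -23.8 242.2] toolx yaw 0.09 F [ 0.6 -0.1  0.4] w 0.0 gf 0.0 q6 33.6
true tip [-62.4 -22.3 268.1] tilt z [ 0.058 -0.059 -0.997] units [-0.14 -0.04  0.12]
```

```bash
python3 -m jog '[{"linear":[-0.07,-0.02,0.06],"roll":0},{"linear":[-0.07,0,0.06],"roll":0}]' | sed -n 4p
python3 -m jog '[{"linear":[-0.07,0.03,0.06],"roll":0},{"linear":[-0.07,0.03,0.06],"roll":0}]' | sed -n 4p
python3 - <<'E'
from geo import *
st();to(-73,-24,258)
E
```

```text
ft_force: [2.3, 1.0, 3.4]
ft_force: [1.6, 1.7, 6.2]
t 17.67 can mm [-70.6 -26.  232.6] toolx yaw 0.12 F [2.2 0.8 6.2] w -0.3 gf 3.2 q6 32.7
true tip [-72.2 -24.4 258.5] tilt z [ 0.06  -0.06  -0.996] units [-0.02 -0.01  0.01]
```

```bash
python3 -m jog '[{"linear":[-0.08,0,0.03],"roll":0},{"linear":[-0.07,-0.02,0.04],"roll":0}]' | sed -n 4p
python3 -m jog '[{"linear":[-0.05,-0.06,0.03],"roll":0},{"linear":[-0.05,-0.06,0.03],"roll":0}]' | sed -n 4p
python3 - <<'E'
from geo import *
st();to(-85,-12,249.5)
E
```

```text
ft_force: [3.8, -0.4, 6.0]
ft_force: [4.9, -5.9, 8.2]
t 18.0 can mm [-80.4 -22.8 227.3] toolx yaw 0.07 F [ 1.8 -7.5  8.2] w 0.2 gf 4.5 q6 32.1
true tip [-82.  -21.1 253.2] tilt z [ 0.06  -0.065 -0.996] units [-0.08 -0.23  0.07]
```

```bash
python3 -m jog '[{"linear":[-0.04,-0.08,0.0],"roll":0},{"linear":[-0.03,-0.08,0.0],"roll":0}]' | sed -n 4p
python3 -m jog '[{"linear":[-0.01,-0.08,0],"roll":0},{"linear":[0,0,0],"roll":0}]' | sed -n 4p
python3 - <<'E'
from geo import *
st();to(-85,-12,249.5)
E
```

```text
ft_force: [4.7, -8.0, 9.3]
ft_force: [3.8, -8.7, 10.2]
t 18.33 can mm [-83.8 -14.3 227.9] toolx yaw 0.03 F [-0.4 -9.5 10.2] w 0.1 gf 6.0 q6 32.4
true tip [-85.4 -12.5 253.8] tilt z [ 0.061 -0.068 -0.996] units [ 0.   -0.02  0.11]
```

```bash
python3 -m jog '[{"linear":[0,-0.08,-0.01],"roll":0},{"linear":[0,-0.08,-0.01],"roll":0},{"linear":[0,0,0],"roll":0}]' | sed -n 4p
python3 - <<'E'
from geo import *
st();to(-85,-6,249.5)
E
```

```text
ft_force: [-11.9, -0.5, 17.9]
t 18.58 can mm [-84.9  -6.5 228.5] toolx yaw 0.02 F [-10.9   4.8  17.9] w 0.3 gf 10.5 q6 32.7
true tip [-86.4  -4.8 254.4] tilt z [ 0.058 -0.065 -0.996] units [0.03 0.02 0.13]
```

```bash
python3 -m jog '[{"linear":[-0.1,0,-0.2],"roll":0},{"linear":[-0.1,0,-0.6],"roll":0},{"linear":[0,0.3,-0.8],"roll":0},{"linear":[0,0.9,0],"roll":0},{"linear":[0,0.9,0],"roll":0},{"linear":[0,0.9,0],"roll":0},{"linear":[0,0,0],"roll":0}]' | sed -n 4p
python3 - <<'E'
from geo import *
st();look(9)
im=cv2.imread("pics/top9.png").astype(int)
for y in range(152,184,1): print(y," ".join("%3d"%v for v in im[y,378:412,0]))
print()
for y in range(156,184,1): print(y," ".join("%3d"%v for v in im[y,378:412,2]))
E
```

```text
ft_force: [-0.6, -0.4, -1.3]
t 19.17 can mm [ -97.7 -126.4  291.4] toolx yaw -0.17 F [-0.7 -0.1 -1.3] w -0.1 gf 0.0 q6 27.2
blob [ 2  4 23] centre (391.655737704918, 163.02295081967213) cap [11.1589373   1.29553672]
23 [387.2 168.1] [19.7 23.6] rad 0.88
4 [381.5 155. ] [65.7 25.3] rad 0.37
2 [392.5 149. ] [66.5 -8.6] rad -0.13
152 111  99 104 113 111 103  96  89  92  91  94  94  92  93  92  89  92  91  91  95 100 107 134 173 202 207 207 206 207 206 207 207 203 191
153 114 101  91 104 107 103  88  90  96  94  90  89  83  88  88  86  86  91  87  89  93  94 109 134 172 201 208 206 206 207 207 206 206 197
154 118 108  90  99 107  99  90  94  92  87  87  87  82  83  87  89  88  88  90  86  89  89  90 102 133 174 203 206 207 207 208 207 206 203
155 117 114 106 104 101  94  94  92  86  82  83  88  85  84  87  96  97  95  95  95  95  93  90  89 109 150 202 207 207 206 207 206 207 203
156 116 116 112 102  92  90  85  84  81  79  81  86  90  93  94  98  99  99  99  99  98  96  98 100 108 143 200 207 206 207 207 207 207 206
157 116 113 103  93  91  84  76  78  81  81  85  89  96  98  97  99  96
[... 6929 characters left out ...]

179 108 112 141 181 185 184 185 184 184 184 180 170 163 159 155 145 134 109  86  74 109 152 160 165 205 209 210 210 210 211 209 210 209 206
180 108 127 163 182 184 184 185 185 182 175 167 163 159 148 135 111  87  64  51  51  75 116 137 159 200 206 207 207 207 208 207 208 209 206
181 112 140 179 185 185 184 181 173 167 160 154 148 136 111  87  64  52  51  55  69  89 121 132 146 179 201 203 204 205 206 206 205 205 205
182 129 162 184 185 181 174 163 150 148 146 131 108  87  62  53  50  58  72  77  97 114 130 131 135 157 196 201 202 201 203 202 202 201 190
183 162 181 182 175 168 159 147 140 131 109  86  62  48  49  57  76  93 114 108 111 124 129 129 131 143 173 194 199 200 199 200 199 188 153
```

The bar has turned to about 60°: its ends are at (387,168), white, and (404.5,168). The 22 mm pad width lying along the slope costs engagement depth, so I'll roll the tool 90° to put the thin side along the slope.

```bash
python3 -m jog '[{"linear":[0,0,-0.1],"roll":1},{"linear":[0,0,-0.1],"roll":1},{"linear":[0,0,0],"roll":1},{"linear":[0,0,0],"roll":1},{"linear":[0,0,0],"roll":1},{"linear":[0,0,0],"roll":1},{"linear":[0,0,0],"roll":1},{"linear":[0,0,0],"roll":1},{"linear":[0,0,0],"roll":1},{"linear":[0,0,0],"roll":1},{"linear":[0,0,0],"roll":1},{"linear":[0,0,0],"roll":1}]' | sed -n 4p
python3 -m jog '[{"linear":[0,0,0],"roll":1},{"linear":[0,0,0],"roll":1},{"linear":[0,0,0],"roll":1},{"linear":[0,0,0],"roll":1},{"linear":[0,0,0],"roll":1},{"linear":[0,0,0],"roll":1},{"linear":[0,0,0],"roll":0}]' | sed -n 4p
python3 - <<'E'
from geo import *
st();to(-62,-80,320);to(-62,-31,320);to(-62,-31,285)
E
```

```text
ft_force: [-0.6, -0.0, -0.9]
ft_force: [-1.0, -0.1, 0.6]
t 20.8 can mm [ -96.1 -119.3  303.9] toolx yaw -90.24 F [-0.9  0.3  0.6] w 0.3 gf 0.0 q6 117.5
true tip [ -97.6 -117.8  329.8] tilt z [ 0.058 -0.058 -0.997] units [-0.96 -0.87  0.24]
true tip [ -97.6 -117.8  329.8] tilt z [ 0.058 -0.058 -0.997] units [-2.18 -0.87  0.17]
true tip [ -97.6 -117.8  329.8] tilt z [ 0.058 -0.058 -0.997] units [-2.23 -0.82  1.04]
```

```bash
python3 -m jog '[{"linear":[0,-0.45,0],"roll":0},{"linear":[-0.3,-0.42,0],"roll":0},{"linear":[-0.7,0,0.1],"roll":0},{"linear":[-0.7,0,0.1],"roll":0},{"linear":[-0.5,0,0.3],"roll":0},{"linear":[0,0,0.5],"roll":0},{"linear":[0,0,0.2],"roll":0},{"linear":[0,0,0],"roll":0}]' | sed -n 4p
python3 - <<'E'
from geo import *
st();to(-66,-31,262);to(-75.6,-31.7,256)
E
```

```text
ft_force: [-0.7, 0.1, 0.1]
t 21.47 can mm [-59.  -34.2 250.6] toolx yaw -89.97 F [-0.6  0.4  0.1] w -0.0 gf 0.0 q6 123.1
true tip [-60.4 -32.8 276.5] tilt z [ 0.055 -0.055 -0.997] units [-0.06  0.16  0.35]
true tip [-60.4 -32.8 276.5] tilt z [ 0.055 -0.055 -0.997] units [-0.06  0.41  0.49]
```

```bash
python3 -m jog '[{"linear":[-0.03,0.1,0.2],"roll":0},{"linear":[-0.03,0.08,0.15],"roll":0},{"linear":[0,0.12,0.07],"roll":0},{"linear":[0,0.1,0.06],"roll":0},{"linear":[0,0,0],"roll":0}]' | sed -n 4p
python3 - <<'E'
from geo import *
st();to(-82.5,-28.5,251);
E
```

```text
ft_force: [0.1, 0.5, 0.8]
t 21.88 can mm [-74.4 -34.2 232.3] toolx yaw -90.14 F [0.4 0.4 0.8] w 0.2 gf 0.0 q6 122.1
true tip [-75.9 -32.7 258.2] tilt z [ 0.057 -0.058 -0.997] units [-0.12  0.18  0.16]
```

```bash
python3 -m jog '[{"linear":[-0.05,0.09,0.1],"roll":0},{"linear":[-0.07,0.09,0.08],"roll":0}]' | sed -n 4p
python3 -m jog '[{"linear":[-0.06,0.06,0.04],"roll":0},{"linear":[-0.06,0.05,0.04],"roll":0}]' | sed -n 4p
python3 - <<'E'
from geo import *
st();to(-89.5,-17,246);
E
```

```text
ft_force: [3.8, -3.5, 5.7]
ft_force: [4.0, -6.6, 4.1]
t 22.22 can mm [-84.5 -26.3 222. ] toolx yaw -90.15 F [ 0.6 -7.7  4.1] w -0.2 gf 3.8 q6 121.6
true tip [-86.  -24.7 247.9] tilt z [ 0.059 -0.063 -0.996] units [-0.19  0.09  0.03]
```

```bash
python3 -m jog '[{"linear":[-0.07,0.05,0.03],"roll":0},{"linear":[-0.07,0.03,0.02],"roll":0},{"linear":[-0.07,0.02,0.01],"roll":0}]' | sed -n 4p
python3 - <<'E'
from geo import *
st();to(-89.5,-17,246);
E
python3 -m jog '[{"linear":[-0.07,0,0],"roll":0},{"linear":[-0.05,0,0],"roll":0},{"linear":[0,0,0],"roll":0}]' | sed -n 4p
python3 - <<'E'
from geo import *
st();to(-89.5,-13,246);
E
```

```text
ft_force: [4.1, -12.4, 1.9]
t 22.47 can mm [-89.  -19.3 218.8] toolx yaw -90.21 F [ -1.8 -13.    1.9] w -0.1 gf 6.8 q6 121.7
true tip [-90.5 -17.6 244.7] tilt z [ 0.058 -0.065 -0.996] units [-0.01 -0.03 -0.03]
ft_force: [1.1, -17.4, -0.1]
t 22.72 can mm [-90.3 -15.4 218. ] toolx yaw -90.27 F [ -6.7 -16.1  -0.1] w -0.1 gf 8.0 q6 122.0
true tip [-91.7 -13.7 243.9] tilt z [ 0.055 -0.066 -0.996] units [-0.01 -0.06 -0.05]
```

```bash
python3 -m jog '[{"linear":[-0.06,0,0],"roll":0},{"linear":[-0.06,0,0],"roll":0},{"linear":[0,0,0],"roll":0}]' | sed -n 4p
python3 - <<'E'
from geo import *
st();to(-89.5,-13,246);
E
python3 -m jog '[{"linear":[-0.06,0,0],"roll":0},{"linear":[-0.06,0,0],"roll":0},{"linear":[0,0,0],"roll":0}]' | sed -n 4p
python3 - <<'E'
from geo import *
st();to(-89.5,-13,246);
E
```

```text
ft_force: [6.4, -26.2, -0.1]
t 22.97 can mm [-90.4 -13.4 218.6] toolx yaw -90.37 F [ -6.  -26.3  -0.1] w -0.1 gf 13.4 q6 122.2
true tip [-91.9 -11.5 244.5] tilt z [ 0.056 -0.073 -0.996] units [ 0.04 -0.06 -0.03]
ft_force: [11.4, -36.3, 0.5]
t 23.22 can mm [-90.5 -11.4 219.1] toolx yaw -90.47 F [ -6.  -37.6   0.5] w 0.1 gf 18.6 q6 122.4
true tip [-92.   -9.4 245. ] tilt z [ 0.058 -0.079 -0.995] units [ 0.09 -0.06 -0.01]
```

```bash
python3 -m jog '[{"linear":[0.35,0,0],"roll":0},{"linear":[0.4,0,-0.3],"roll":0},{"linear":[0.4,0,-0.8],"roll":0},{"linear":[0.8,0,-0.4],"roll":0},{"linear":[0.9,0,0],"roll":0},{"linear":[0,0,0],"roll":0}]' | sed -n 4p
cat > l.py <<'E'
from geo import *
import sys
st();i=int(sys.argv[1]);look(i)
im=cv2.imread(f"pics/top{i}.png").astype(int)
for y in range(150,184,1): print(y," ".join("%3d"%v for v in im[y,380:410,0]),"|"," ".join("%3d"%v for v in im[y,382:400,2]))
E
python3 l.py 10
```

```text
ft_force: [-0.5, -1.2, -2.2]
t 23.72 can mm [ -93.4 -117.6  281.8] toolx yaw -90.31 F [-1.  -0.8 -2.2] w -0.3 gf 0.0 q6 117.7
blob [ 3  4 29] centre (391.77190082644626, 162.94710743801653) cap [11.20459511  0.91096347]
29 [392.7 160.3] [33.9  1.7] rad 0.05
4 [381.5 155. ] [65.7 25.3] rad 0.37
3 [392.3 149.3] [65.8 -7.9] rad -0.12
150 105 107 110  99 105 105 104 102  94  90  93  96 106 106 104 104 105 114 145 196 203 207 208 207 206 208 207 207 207 206 |  93  60  50  40  37  37  36  38  47  67  81  78  77  76  77  92 129 175
151 107 112 112 107 104 102  93  89  92  91  95  96  98  96  93  96  95 103 127 161 176 201 203 208 206 206 207 207 207 206 |  89  50  38  38  36  35  34  38  39  49  50  46  41  42  43  61 103 143
152 102 112 109 103  96  89  92  91  96  96  91  88  93  92  87  91  91  91 101 115 134 162 178 204 207 208 207 207 206 206 |  70  49  38  34  36  37  36  36  36  37  37  39  35  35  37  41  61  89
153  90 104 105 103  92  90  96  93  88  89  85  79  83  86  83  85  86  83  87  95 107 122 152 199 207 207 207 206 206 207 |  67  71  44  34  37  34  35  35  36  36  35  35
[... 5264 characters left out ...]
 100 104 103 101  94  91  85  86 | 185 185 185 183 181 174 167 162 159 149 135 111  88  64  52  50  75 117
181 206 207 205 205 202 193 186 178 172 164 151 122  94  65  47  45  41  43  49  63  67  73  89 101 101 101 101  99  88  71 | 183 184 182 173 167 160 154 148 136 111  87  64  51  50  54  69  89 121
182 206 206 202 194 180 165 166 162 146 120  93  65  47  46  56  72  68  63  60  65  67  68  80  98 102 100 100  98  84  60 | 182 174 162 150 148 146 132 109  87  64  50  50  59  74  79  96 113 129
183 202 195 186 177 164 154 142 119  92  63  42  42  52  75  95 117 107  88  68  67  65  65  72  87  96  99  98  91  70  55 | 167 158 148 140 131 110  86  63  48  48  55  74  94 115 108 112 126 129
```

Run:
```python
from geo import *
for h,u in ((48,24),(48,-29)): print(proj("top",FT+NV*h+U*u))
to(-90,-22,300);to(-90,-22,262)
```

```text
[393.9 162.5]
[399.5 177.4]
true tip [ -94.4 -113.6  306.9] tilt z [ 0.056 -0.056 -0.997] units [-2.3  -0.1   0.05]
true tip [ -94.4 -113.6  306.9] tilt z [ 0.056 -0.056 -0.997] units [-2.35 -0.04  1.  ]
```

```bash
python3 -m jog '[{"linear":[-0.8,-0.04,0],"roll":0},{"linear":[-0.8,0,0],"roll":0},{"linear":[-0.73,0,0.3],"roll":0},{"linear":[0,0,0.4],"roll":0},{"linear":[0,0,0.25],"roll":0},{"linear":[0,0,0.15],"roll":0},{"linear":[0,0,0.1],"roll":0},{"linear":[0,0,0],"roll":0}]' | sed -n 4p
python3 -c "
from geo import *
st();to(-90,-22,242)"
python3 -m jog '[{"linear":[0,0,0.1],"roll":0},{"linear":[0,0,0.1],"roll":0},{"linear":[0,0,0.1],"roll":0},{"linear":[0,0,0],"roll":0}]' | sed -n 4p
python3 -c "
from geo import *
st();to(-90,-22,242)"
```

```text
ft_force: [0.7, 0.5, 1.1]
t 24.43 can mm [-87.6 -22.7 229.1] toolx yaw -90.14 F [0.9 0.1 1.1] w -0.2 gf 0.0 q6 121.6
true tip [-89.1 -21.2 255. ] tilt z [ 0.057 -0.057 -0.997] units [0.   0.04 0.32]
ft_force: [0.1, -0.3, -0.7]
t 24.77 can mm [-86.9 -23.1 217.1] toolx yaw -90.12 F [-0.  -0.3 -0.7] w 0.2 gf 0.0 q6 121.6
true tip [-88.3 -21.6 243. ] tilt z [ 0.057 -0.057 -0.997] units [0.01 0.04 0.02]
```

```bash
python3 -m jog '[{"linear":[0,0,0.08],"roll":0},{"linear":[0,0,0.08],"roll":0},{"linear":[0,0,0],"roll":0}]' | sed -n 4p
python3 -c "
from geo import *
st()"
python3 -m jog '[{"linear":[0,0,0.07],"roll":0},{"linear":[0,0,0.05],"roll":0},{"linear":[0,0,0],"roll":0}]' | sed -n 4p
python3 -c "
from geo import *
st();to(-90,-22,242)"
```

```text
ft_force: [0.0, 0.1, 0.6]
t 25.02 can mm [-86.4 -23.3 211. ] toolx yaw -90.11 F [0.1 0.1 0.6] w 0.1 gf 0.0 q6 121.6
ft_force: [0.3, 0.2, 0.1]
t 25.27 can mm [-86.1 -23.6 206.5] toolx yaw -90.11 F [0.3 0.  0.1] w -0.2 gf 0.0 q6 121.6
true tip [-87.6 -22.1 232.4] tilt z [ 0.057 -0.058 -0.997] units [ 0.01  0.05 -0.24]
```

```bash
python3 -m jog '[{"linear":[0,0,0.07],"roll":0},{"linear":[0,0,0.07],"roll":0},{"linear":[0,0,0],"roll":0}]' | sed -n 4p
python3 -c "
from geo import *
st()"
python3 -m jog '[{"linear":[0,0,0.07],"roll":0},{"linear":[0,0,0.05],"roll":0},{"linear":[0,0,0],"roll":0}]' | sed -n 4p
python3 -c "
from geo import *
st();to(-90,-22,242)"
```

```text
ft_force: [-3.6, 1.3, 11.9]
t 25.52 can mm [-85.3 -24.5 203.3] toolx yaw -90.11 F [-2.6  2.8 11.9] w 0.1 gf 5.1 q6 121.6
ft_force: [-5.2, 3.5, 23.6]
t 25.77 can mm [-84.6 -25.2 201.4] toolx yaw -90.1 F [-3.1  5.5 23.6] w -0.2 gf 10.2 q6 121.5
true tip [-86.2 -23.5 227.3] tilt z [ 0.062 -0.065 -0.996] units [-0.01  0.07 -0.38]
```

```bash
python3 -m jog '[{"linear":[0,0.05,-0.3],"roll":0},{"linear":[0,0.1,-0.8],"roll":0},{"linear":[0.1,0.4,-0.5],"roll":0},{"linear":[0,0.9,0],"roll":0},{"linear":[0,0.9,0],"roll":0},{"linear":[0,0.9,0],"roll":0},{"linear":[0,0.45,0.2],"roll":0},{"linear":[0,0,0],"roll":0}]' | sed -n 4p
python3 - <<'E'
from geo import *
st();to(-234,-30,200);to(-234,-30,120);look(11)
E
```

```text
ft_force: [-0.3, -0.1, -1.4]
t 26.43 can mm [-239.6  -25.1  243.2] toolx yaw -90.31 F [-0.3  0.  -1.4] w -0.2 gf 0.0 q6 107.9
true tip [-241.   -23.6  269.1] tilt z [ 0.056 -0.057 -0.997] units [ 0.06 -0.08  1.74]
true tip [-241.   -23.6  269.1] tilt z [ 0.056 -0.057 -0.997] units [-0.05  0.03  3.73]
blob [ 3  3 27] centre (391.3979591836735, 162.74659863945578) cap [12.37511947  1.70301874]
27 [392.7 160.7] [33.   1.9] rad 0.06
3 [392.3 149.3] [65.8 -7.9] rad -0.12
3 [381.3 155. ] [66.  25.7] rad 0.37
```

```bash
python3 -m jog '[{"linear":[0.1,-0.05,0.6],"roll":0},{"linear":[0,-0.05,0.8],"roll":0},{"linear":[0,0,0.8],"roll":0},{"linear":[0,0,0.7],"roll":0},{"linear":[0,0,0.5],"roll":0},{"linear":[0,0,0.3],"roll":0},{"linear":[0,0,0],"roll":0}]' | sed -n 4p
python3 - <<'E'
from geo import *
st();to(-234,-30,120)
E
```

```text
ft_force: [0.5, 0.0, 0.4]
t 27.07 can mm [-223.   -36.7   94.3] toolx yaw -90.04 F [ 0.5 -0.2  0.4] w -0.2 gf 0.0 q6 108.1
true tip [-224.5  -35.3  120.2] tilt z [ 0.056 -0.053 -0.997] units [-0.13  0.24 -0.01]
```

```bash
python3 -m jog '[{"linear":[-0.28,0.02,0],"roll":0},{"linear":[-0.28,0.02,0],"roll":0},{"linear":[-0.28,0.02,0],"roll":0},{"linear":[-0.28,0.02,0],"roll":0},{"linear":[-0.24,-0.12,0],"roll":0},{"linear":[-0.24,-0.12,0],"roll":0},{"linear":[-0.22,-0.12,0],"roll":0}]' | sed -n 4p
python3 - <<'E'
from geo import *
st();to(-185,55,120)
E
```

```text
ft_force: [-0.4, -3.9, 0.8]
t 27.65 can mm [-211.6   34.7   94.4] toolx yaw -90.1 F [-2.1 -3.4  0.8] w -0.3 gf 1.6 q6 112.1
true tip [-213.1   36.3  120.3] tilt z [ 0.058 -0.06  -0.996] units [-0.47 -0.7   0.02]
```

```bash
python3 -m jog '[{"linear":[-0.14,-0.16,0],"roll":0},{"linear":[-0.12,-0.18,0],"roll":0},{"linear":[-0.1,-0.18,0],"roll":0},{"linear":[-0.06,-0.15,0],"roll":0},{"linear":[0,-0.08,0],"roll":0},{"linear":[0,0,0],"roll":0}]' | sed -n 4p
python3 - <<'E'
from geo import *
st();to(-185,55,120)
E
python3 -m jog '[{"linear":[0,-0.08,0],"roll":0},{"linear":[0,-0.08,0],"roll":0},{"linear":[0,0,0],"roll":0}]' | sed -n 4p
python3 - <<'E'
from geo import *
st();to(-185,55,120)
E
```

```text
ft_force: [-17.3, -12.2, 5.0]
t 28.15 can mm [-185.3   52.1   93.6] toolx yaw -90.03 F [-20.9  -3.2   5. ] w -0.3 gf 10.3 q6 116.1
true tip [-186.6   53.6  119.5] tilt z [ 0.05  -0.056 -0.997] units [-0.04 -0.04 -0.01]
ft_force: [-43.3, -22.8, 10.9]
t 28.4 can mm [-184.1   52.4   93.4] toolx yaw -90.03 F [-48.9  -1.1  10.9] w 0.0 gf 24.4 q6 116.8
true tip [-185.2   53.8  119.4] tilt z [ 0.039 -0.054 -0.998] units [-0.03 -0.   -0.02]
```

The tap is at its hard stop. I'll back off, lift clear and measure the lever and the cap, using the closed spare canister as the reference.

```bash
python3 -m jog '[{"linear":[0,0.25,0],"roll":0},{"linear":[0,0.6,0],"roll":0},{"linear":[0,0.6,-0.3],"roll":0},{"linear":[0,0.5,-0.7],"roll":0},{"linear":[0,0.5,-0.8],"roll":0},{"linear":[0,0.5,-0.8],"roll":0},{"linear":[0.5,0.5,-0.3],"roll":0},{"linear":[0.8,0.4,0],"roll":0},{"linear":[0.8,0.4,0],"roll":0},{"linear":[0.8,0.4,0],"roll":0},{"linear":[0.8,0.4,0],"roll":0},{"linear":[0.5,0.4,0],"roll":0}]' | sed -n 4p
python3 - <<'E'
from geo import *
st()
for k in ("side","top"): cv2.imwrite(f"pics/{k}12.png",optics.get_image(k)[:,:,::-1])
im=cv2.imread("pics/top12.png").astype(int)
red=((im[...,2]>100)&(im[...,1]<70)&(im[...,0]<70)).astype(np.uint8)
n,l,s,c=cv2.connectedComponentsWithStats(red)
for j in range(1,n):
    if s[j,4]>15:
        ys,xs=np.nonzero(l==j);P=np.c_[xs,ys].astype(np.float32);q=cv2.fitLine(P,2,0,.01,.01).ravel()
        t=(P-q[2:])@q[:2];e=[onz("top",q[2:]+q[:2]*v,.144) for v in (t.min(),t.max())]
        w=(e[1]-e[0])[:2];print(s[j,4],c[j].round(1),"ends world",np.round(e,3)[:,:2].tolist(),"can",can(e[0])[:2].round(),can(e[1])[:2].round(),"dir can deg",round(np.degrees(np.arctan2(*(R.T@[*w,0])[[1,0]])),1),"world deg",round(np.degrees(np.arctan2(w[1],w[0])),1))
# white ends of both caps
for nm,(x0,x1,y0,y1) in dict(open=(378,412,152,180),spare=(212,248,145,182)).items():
    sub=im[y0:y1,x0:x1];blue=((sub[...,0]>sub[...,2]*1.8)&(sub[...,0]>sub[...,1]*1.35)).astype(np.uint8)
    cs,_=cv2.findContours(blue,0,2);k=max(cs,key=cv2.contourArea);h=np.zeros_like(blue);cv2.fillPoly(h,[cv2.convexHull(k)],1);h=cv2.erode(h,np.ones((3,3)))
    w=((h==1)&(sub[...,2]>60)).astype(np.uint8);n,l,s,c=cv2.connectedComponentsWithStats(w)
    print(nm,[(s[j,4],(c[j]+[x0,y0]).round(1).tolist()) for j in range(1,n)],cv2.minEnclosingCircle(k)[0]+np.array([x0,y0]))
E
```

```text
ft_force: [-0.1, -0.0, 0.2]
t 29.4 can mm [-401.2 -111.8  206.8] toolx yaw -90.12 F [-0.1  0.   0.2] w 0.1 gf 0.0 q6 89.3
423 [491.2  48.8] ends world [[0.987, -0.418], [0.987, -0.621]] can [ 165. -348.] [  75. -530.] dir can deg -116.5 world deg -90.0
30 [436.6  46.4] ends world [[0.998, -0.326], [0.999, -0.409]] can [ 216. -270.] [ 180. -345.] dir can deg -115.5 world deg -89.0
42 [433.1  52.9] ends world [[0.979, -0.32], [0.978, -0.396]] can [ 202. -256.] [ 167. -324.] dir can deg -116.6 world deg -90.1
172 [440.1  70. ] ends world [[0.927, -0.294], [0.923, -0.486]] can [ 166. -210.] [  78. -380.] dir can deg -117.5 world deg -91.0
19 [229.6  71.8] ends world [[0.936, 0.275], [0.928, 0.259]] can [428. 295.] [414. 285.] dir can deg -143.5 world deg -117.0
21 [224.  78.] ends world [[0.914, 0.315], [0.913, 0.254]] can [427. 342.] [399. 287.] dir can deg -117.4 world deg -90.9
23 [468.9 157.5] ends world [[0.67, -0.436], [0.645, -0.471]] can [-126. -222.] [-165. -242.] dir can deg -152.5 world deg -126.0
42 [205.9 192.4] ends world [[0.576, 0.366], [0.55, 0.32]] can [147. 537.] [103. 508.] dir can deg -146.3 world deg -119.8
109 [396.4 202.5] ends world [[0.504, -0.197], [0.537, -0.265]] can [-168.   66.] [-169.  -10.] dir can deg -90.8 world deg -64.3
206 [445.7 263.3] ends world [[0.307, -0.366], [0.364, -0.388]] can [-420.    3.] [-379.  -43.] dir can deg -48.3 world deg -21.8
open [(np.int32(4), [383.0, 154.8]), (np.int32(40), [393.0, 160.9])] [391.5 164. ]
spare [(np.int32(4), [229.2, 150.8]), (np.int32(5), [237.4, 155.6]), (np.int32(47), [226.7, 161.3]), (np.int32(1), [219.0, 172.0])] [227.54651165 162.6627903 ]
```

Run:
```python
from geo import *
h=np.array([-21,0,257.])
for deg in (0,3,6,10,15):
    e=np.radians(deg-35);a=np.array([-np.cos(e),0,np.sin(e)]);n=np.array([np.sin(e),0,np.cos(e)])
    c=h+46*a-6.7*n+8*n   # underside 8 above slope; hinge 6.7 above it
    print(deg,"white side",proj("side",c+40*n-25*a),"top",proj("top",c+40*n-25*a),"low bar end side",proj("side",c+40*n+29*a),"low rim",proj("side",c+22*n+35*a),"mouth n/a")
im=cv2.imread("pics/side12.png").astype(int);x0,x1,y0,y1=325,370,95,145
sub=im[y0:y1,x0:x1];blue=((sub[...,0]>sub[...,2]*1.8)&(sub[...,0]>sub[...,1]*1.35)&(sub[...,0]>50)).astype(np.uint8)
n,l,s,c=cv2.connectedComponentsWithStats(blue);k=1+s[1:,4].argmax();print("blue box",s[k]+[x0,y0,0,0,0])
cs,_=cv2.findContours((l==k).astype(np.uint8),0,2);hh=np.zeros_like(blue);cv2.fillPoly(hh,[cv2.convexHull(np.vstack(cs))],1)
w=((cv2.erode(hh,np.ones((3,3)))==1)&(sub[...,2]>60)).astype(np.uint8);n,l,s,c=cv2.connectedComponentsWithStats(w)
p=[(s[j,4],c[j]+[x0,y0]) for j in range(1,n)];print(p)
q=max(p,key=lambda t:t[0])[1]
P,er=tri((393.0,160.9),q);print("white 3D can",can(P).round(1),er,"expected",(FT+NV*48+U*25).round(1))
# neck bias: same triangulation of neck at start
N,er=tri(tc(252,299),sc(328,211));print("neck",can(N).round(1),"exp",(FT+NV*20).round(1))
```

```text
0 white side [349.4 116.7] top [393.8 162.2] low bar end side [363.4 127. ] low rim [361.3 131.3] mouth n/a
3 white side [349.  116.1] top [393.7 161.7] low bar end side [363.6 125.9] low rim [361.8 130.3] mouth n/a
6 white side [348.6 115.5] top [393.6 161.2] low bar end side [363.7 124.8] low rim [362.3 129.3] mouth n/a
10 white side [348.  114.7] top [393.4 160.4] low bar end side [363.8 123.3] low rim [362.7 127.9] mouth n/a
15 white side [347.2 113.7] top [393.1 159.4] low bar end side [363.7 121.3] low rim [363.1 126.1] mouth n/a
blue box [334 117  29  24 408]
[(np.int32(11), array([339.72727273, 118.72727273])), (np.int32(16), array([347.625 , 119.3125])), (np.int32(6), array([336.        , 124.16666667]))]
white 3D can [-56.8  -2.1 266. ] 0.0009035782060834279 expected [-62.1   0.  278.7]
neck [-64.8  -2.  238.2] exp [-66.5   0.  241.4]
```

```bash
python3 -c "
from rig import env
print(env.close_job())"
```

```text
the job is handed in; nothing more can be done
None
```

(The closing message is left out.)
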